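Re-set the carton bay under the packing-bench shelf

TASK

Re-set the bay under the low blue shelf: slide the side guide along the shelf until its red pointer stands at the yellow mark, and roll the worm of the adjustable wrench until its jaws just fit the brass nut on the guide; then turn the nut clockwise with the wrench until it stops, and lay the wrench flat back on its rest. Slide every slim carton lengthways under the shelf, between the guide and the shelf's left wall, fully home against the back stop. Turn the nut only with the wrench, and leave the other things on the bench where they are.

Things in the scene. Friction and masses are not known exactly. Their poses are not given: they have to be found in the camera images.
- shelf: Low blue riser shelf, fixed. Origin: middle of its front (robot-side) edge at bench level; x into the bay, y left, z up. Deck x 0 to 170 mm, 440 mm wide, underside 44, top 56 mm up. Bay below is open in front; left wall's inner face at y +200 mm, right wall's at -205. Back stop bar 20 mm high, its face at x 112 mm: a carton fully home stands out 8 mm at the front. Guide and mark: shelf's axes.
- guide (a joint): Slide of the side guide: m, grows as it moves right (shelf -y), range 0 to 0.18; its middle is at shelf y = 0.020 - value. Slides stiffly (9 N) and stays put. A fin 8 mm thick hangs from it under the deck (x -2 to 110 mm, 8 to 42 mm up) and bounds the bay on the right.
- guide_block (a point): Centre of the guide's aluminium block on the shelf's deck: 60 (shelf x) x 50 (y) x 20 mm, 45 mm behind the front edge, top 76.5 mm above the bench. Can be pinched across its 50 mm (the nut on top is narrower) or pushed on its side. Red pointer 12 mm wide at its middle y runs forward over the front edge, down to 8 mm above the bench and up to 14 mm before the edge.
- mark_line (a point): Yellow line 5 mm wide painted on the deck from front to back, 100 to 145 mm right of the shelf's middle. This point is exactly where point guide_block belongs (same height, 45 mm behind the front edge).
- nut_mid (a point): Brass hexagon nut on the guide block, axis upright, 36 mm across flats, 41.6 over corners, from 79.5 to 103.5 mm above the bench (top 6 mm is 4 mm narrower); stud 7 mm higher; 48 mm washer below it. Point: on its axis, 10 mm above its underside. Its x axis points to a corner: the wrench fits with its x axis along the nut's x, or any multiple of 60 degrees from it.
- nut (a joint): Turn of the nut: rad, grows clockwise seen from above, 0 (loose) to 1.15 (tight, hard stop); starts at 0 to 0.25. Takes about 0.15 N m and stays where left. At 0 the nut's x axis is 30 degrees counter-clockwise of the shelf's x axis.
- rest_mid (a point): Wrench rest, fixed: plywood 250 x 90 x 6 mm with two black rubber blocks, tops 26 mm above the bench, under the wrench's head (38 long, 78 wide) and its handle's end (34 long, 50 wide). Between them the handle is free, 22 mm above the board. Point: where point wrench_grip belongs on the rest, 36 mm above the bench; x towards the wrench's head.
- wrench_grip (a point): Middle of the handle of the adjustable wrench (220 mm long, 0.34 kg; blue handle 22 mm wide, 16 mm thick; steel head 20 mm thick), half-way up (underside of the head 10 mm below). x towards the jaws, z up out of the side showing the worm. Centre of mass about 45 mm ahead. Grip across the 22 mm, from 20 mm behind to 40 mm ahead of this point.
- wrench_mouth (a point): Where the nut's axis lies when the nut touches the fixed jaw: 110 mm ahead of wrench_grip, half-way up the 20 mm thick jaws; axes as wrench_grip. Fixed jaw's face at y +18 mm; moving jaw's face at y = 18 mm - opening. Jaws reach 17 mm ahead of this point, throat wall 23 mm behind it.
- jaw (a joint): Closing of the moving jaw: m; jaw opening = 0.050 - value, range 0 to 0.026, starts at 0.001 to 0.007 (too wide). An opening of 36 to 38 mm just fits the nut. Only the worm moves it, 2.5 mm per rad of worm, and it holds itself against 16 N.
- worm_top (a point): Top of the worm, a knurled brass roller 26 mm across and 26 mm long (axis along the wrench's y), 7 mm proud of the head's face, 27 mm above the wrench's underside. Press its top (5 to 10 N) and draw along the handle to roll it: towards the handle's end closes the jaws, towards the jaws opens them; 0.19 mm of jaw per mm drawn, about 3 N.
- carton0_mid (a point): Slim brown mailing carton 120 x 58 x 34 mm, about 0.2 kg, lying flat; this point is its centre, x along its 120 mm length. Two to four of carton0..3 are present, the others are absent.
- carton1_mid (a point): Slim brown mailing carton 120 x 58 x 34 mm, about 0.2 kg, lying flat; this point is its centre, x along its 120 mm length. Two to four of carton0..3 are present, the others are absent.
- carton2_mid (a point): Slim brown mailing carton 120 x 58 x 34 mm, about 0.2 kg, lying flat; this point is its centre, x along its 120 mm length. Two to four of carton0..3 are present, the others are absent.
- carton3_mid (a point): Slim brown mailing carton 120 x 58 x 34 mm, about 0.2 kg, lying flat; this point is its centre, x along its 120 mm length. Two to four of carton0..3 are present, the others are absent.
- tape_roll: Roll of brown packing tape lying flat, 100 mm across, 45 mm high. Leave alone.
- spray: White spray bottle with red cap, 60 mm across, 160 mm high. Leave alone.
- mug: Blue mug, 80 mm across, 90 mm high. Leave alone.
- label_stack: Stack of paper labels 100 x 70 x 25 mm. Leave alone.
- stapler: Red stapler 130 mm long, 45 mm high. Leave alone.
- small_carton: Small closed carton 70 x 80 x 45 mm. Leave alone.
- pen_pot: Green pen pot, 72 mm across, 90 mm high. Leave alone.
Mind the look-alikes: they are no part of the job. What is shaped like the part that bears carton1_mid but purple or turquoise is not meant.

How it is judged:
By the outcome, as a careful person would: the job done as asked, in the order asked, and still so for the second after the job is handed in, with the robot touching nothing.
Of carton0, carton1, carton2, carton3 only 2 to 4 are there at a start; the rules pass over those that are not, and their reading is None.
At some moment in a run one of carton0, carton1, carton2, carton3 may be knocked a few centimetres aside while the robot is not near it.
It also fails if it takes over 210 s, if anything falls off the work surface, if the arm or the gripper's body presses on something with over 40 N, if the wrist force passes 120 N, or if a joint passes its speed limit or range.

ROBOT

A 6-joint arm with a two-finger parallel gripper is mounted at the origin on the work surface. World frame = base frame: x ahead of the robot, y to its left, z up, the work surface at z = 0. Lengths are in m, angles in rad, forces in N, time in s.
With the tool pointing down it reaches from about 0.35 to 0.85 m from the base axis. Payload 8.1 kg.
Tool frame: the origin (TCP) lies midway between the tips of the shut fingers; the grasp point (between the pads) lies 19 mm behind it; z points along the fingers, y is the direction in which the jaws open and shut (so a half turn about z gives the same grasp; the last joint's range is limited). The gripper opens to 93 mm and grips with 3 to 60 N. Pads are 15 mm wide; open, the fingers measure 128 mm over their backs; the gripper's body (75 mm by 188 mm) begins 65 mm behind the grasp point.
Start: joints at [-1.3, 0.13, 1.488, -0, 1.523, -0.085], TCP at [0.209, -0.562, 0.219] pointing down, gripper open.
Joint ranges: [-2.96, 2.96], [-0.89, 2.26], [0.02, 2.5], [-1.34, 4.48], [0, 2.73], [-2.66, 2.66]. Speed limits (rad/s): [2.39, 2.39, 2.79, 3.14, 3.14, 3.14].

INTERFACE

Orientations are given as a 3x3 rotation matrix whose columns are the frame's x, y, z axes.
In Python, from workcell import ctrl gives the robot as it stands.
- The arm moves only by the tool drive_tool, never from a script. Its argument "targets" is text: rows parted by semicolons, each of 7 numbers parted by spaces: the shift along the tool's x, y, z in units of 25 mm (1.0 is 25 mm), then the turn, a rotation vector about the tool's x, y, z in rad, then the opening, from 0 (shut) to 1 (fully open). A call has exactly 10 rows; each row shifts and turns the commanded pose from where the row before left it, along the tool's axes as they then stand; what a row does not reach is not made up. A row lasts 1/12 s, in which the tool goes at most 41.7 mm and 7.16 degrees, less where a joint would pass 70% of its speed; a pose out of reach is approached as far as the arm can. A call is refused whole if a number of a shift passes 1 or a number of a turn 0.125, either way. A call with a gripper value outside its range is refused whole. The fingers move at their own pace and stop on an object; the grip force is fixed at half the most. Time passes only in rows, so rows that do not move let the fingers close, or fill a call up. It gives the time, the measured TCP pose, the force and the opening at its end, in the units of the state.
- ctrl.get_state(): the state, without advancing time (a new reading comes with each control period).
- ctrl.grab_frame(name): name is "scene" or "top" or "wrist"; returns the picture (480x640x3 uint8, blue, green, red); there is no depth.
- ctrl.camera_model(name): a dict with "fov_y" (degrees; the focal length in pixels is half the picture's height over the tangent of half this angle, whatever the lens; pixels are square), "cx", "cy" (the principal point, pixels), "dist" ([k1, k2, p1, p2, k3] as OpenCV has them; the pictures are not rectified), "eye" and "attitude" of the camera in the world; the wrist camera has in their place "T_tool_cam" (4x4, takes a point from camera to tool coordinates, whose origin is the TCP and whose axes are the flange's). Camera axes: x right, y up, looking along -z (the intrinsics and any distortion apply to the point x, -y, -z); pixel columns grow to the right and rows downward; lengths in m; the calibration is good to about 2 mm. A picture is of the moment at which its call begins: read the wrist's pose just before it. camera_model takes no time and is no camera call.
- ctrl.close_job(): hands the job in, once; it reports no verdict.
The state is a dict: "t": time; "joint_pos": joint angles; "qvel": joint speeds; "tau": joint torques, N m; "tcp_pos": TCP position; "orientation": TCP orientation; "force": force on the tool from outside, world axes, zero at the start; "torque": the same for the moment, N m; "finger_gap": finger opening in m.
Only numpy, scipy, OpenCV 4.12 (cv2) and the standard library are available. Lean on these libraries where they do the work, as an engineer would, in place of code of your own. Each camera call takes 0.05 s, during which the arm holds its last target. There are 200 camera calls.

## Working session

There is one attempt and no reset: what is moved stays moved. The work goes in short steps, Python scripts to look and compute and a tool call to move; the robot and the scene stay as the last step left them, time stands still between calls to the robot, and variables do not carry over. Pictures are saved under pics/ and viewed, about 12 in all and at most 16, crops included, and the job is handed in when it is done.

Besides the shell and the picture viewer there is one more tool, called after "Request:" as name(argument=value, ...) on one line, values as JSON. drive_tool: Moves the arm, as the interface text tells. Its arguments: {"type":"object","properties":{"targets":{"type":"string"}},"required":["targets"]}

```bash
ls; mkdir -p pics; cat > h.py <<'E'
import numpy as np, cv2
from workcell import ctrl
def K(m):
    f=240/np.tan(np.radians(m["fov_y"])/2); return np.array([[f,0,m["cx"]],[0,f,m["cy"]],[0,0,1.]])
F=np.diag([1,-1,-1.])
def pose(name,st=None):
    m=ctrl.camera_model(name)
    if "T_tool_cam" in m:
        st=st or ctrl.get_state(); T=np.array(m["T_tool_cam"]); R=np.array(st["orientation"]); 
        return m,R@T[:3,:3],R@T[:3,3]+np.array(st["tcp_pos"])
    return m,np.array(m["attitude"]),np.array(m["eye"])
def ray(name,px,P=None):
    m,R,e=P or pose(name)
    u=cv2.undistortPoints(np.array(px,float).reshape(-1,1,2),K(m),np.array(m["dist"],float)).reshape(-1,2)
    d=np.c_[u,np.ones(len(u))]@F@R.T
    return e,d
def plane(name,px,z,P=None):
    e,d=ray(name,px,P); return e+d*((z-e[2])/d[:,2])[:,None]
def proj(name,pts,P=None):
    m,R,e=P or pose(name)
    c=(np.array(pts,float).reshape(-1,3)-e)@R@F
    return cv2.projectPoints(c,np.zeros(3),np.zeros(3),K(m),np.array(m["dist"],float))[0].reshape(-1,2)
def grab(name,fn=None):
    P=pose(name); im=ctrl.grab_frame(name)
    if fn: cv2.imwrite("pics/"+fn,im)
    return im,P
E
python3 - <<'E'
from h import *
for n in("scene","top","wrist"):
    print(n,ctrl.camera_model(n))
for n in("scene","top"): grab(n,n+"0.png")
print(ctrl.get_state())
E
```

```text
pics
scene {'fov_y': 56.623664439107465, 'cx': 317.66626103102277, 'cy': 234.02843513157836, 'dist': array([-0.0925688,  0.       ,  0.       ,  0.       ,  0.       ]), 'eye': array([1.2367869 , 0.02565868, 0.76741767]), 'attitude': array([[-0.06150238, -0.68160989,  0.72912647],
       [ 0.99804769, -0.03403838,  0.05236596],
       [-0.01087487,  0.73092362,  0.68237262]])}
top {'fov_y': 51.33011458487813, 'cx': 321.427332438522, 'cy': 243.18784897847652, 'dist': array([-0.13625829,  0.        ,  0.        ,  0.        ,  0.        ]), 'eye': array([ 0.42162921, -0.04919296,  1.26736153]), 'attitude': array([[-1.56073180e-04,  9.94769866e-01, -1.02141521e-01],
       [-9.99671747e-01, -2.77205024e-03, -2.54698585e-02],
       [-2.56197892e-02,  1.02104018e-01,  9.94443762e-01]])}
wrist {'fov_y': 58.07358132466306, 'cx': 318.6529364672199, 'cy': 239.61336902775994, 'dist': array([-0.08670489,  0.        ,  0.        ,  0.        ,  0.        ]), 'T_tool_cam': array([[-9.55460881e-04,  9.66446849e-01,  2.56864898e-01,
         6.99540540e-02],
       [ 9.99999526e-01,  8.74976588e-0
[... 316 characters left out ...]

        1.52299747e+00, -8.54093448e-02]), 'qvel': array([ 3.39557394e-04,  2.03195577e-04, -3.14444164e-03, -1.48197052e-03,
       -1.39381656e-03,  1.18957915e-05]), 'tau': array([ 1.29643704e-03, -5.61341465e+01, -4.93096197e+01,  7.71013205e-02,
        2.91504170e-02, -2.64220824e-05]), 'tcp_pos': array([ 0.20887525, -0.56192108,  0.21769695]), 'orientation': array([[ 9.37368727e-01,  3.48338428e-01, -4.56900113e-04],
       [ 3.48338705e-01, -9.37367389e-01,  1.58886476e-03],
       [ 1.25179388e-04, -1.64850813e-03, -9.99998633e-01]]), 'force': array([ 0.13718035, -0.23906111,  0.7692589 ]), 'torque': array([-0.04301526, -0.00086676,  0.0313754 ]), 'finger_gap': 0.09313075373371145}
```

View pics/top0.png

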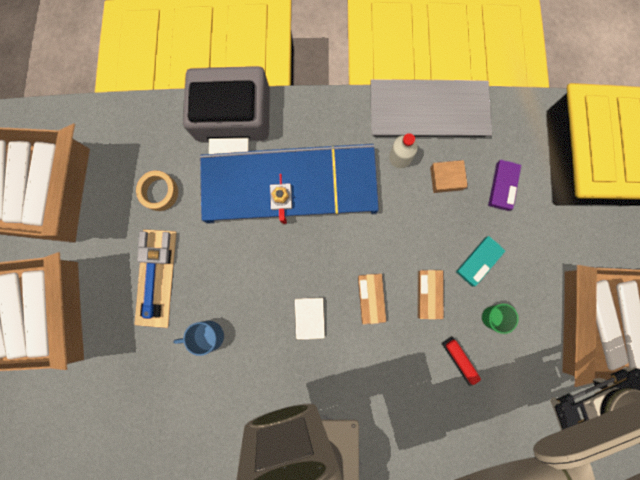

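View pics/scene0.png

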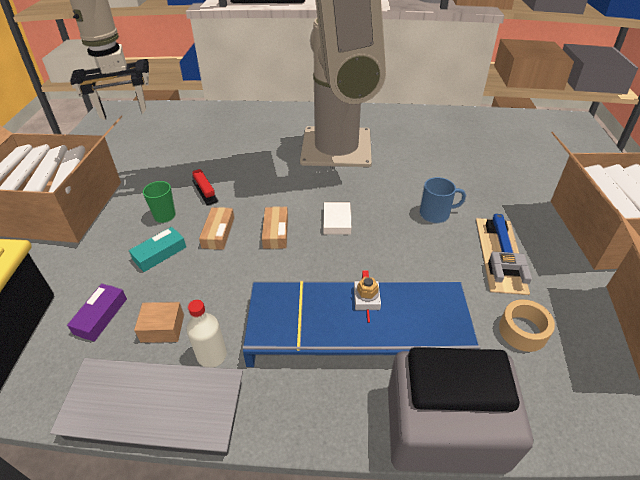

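Top view: shelf (201–378, 147–220), block/nut (281,195), yellow line (335,180), wrench on rest (155,275; jaws up). The other items are two brown striped cartons (372,299) and (431,294), and the look-alikes: purple (507,185), turquoise (481,260) and the plain small carton (450,176). Now measuring.

```bash
cat > meas.py <<'E'
from h import *
im=cv2.imread("pics/top0.png"); P=pose("top"); hsv=cv2.cvtColor(im,cv2.COLOR_BGR2HSV)
def mask(lo,hi,roi):
    m=cv2.inRange(hsv,lo,hi); z=np.zeros_like(m); x0,y0,x1,y1=roi; z[y0:y1,x0:x1]=m[y0:y1,x0:x1]; return z
def rect(m,z,name):
    c=max(cv2.findContours(m,cv2.RETR_EXTERNAL,cv2.CHAIN_APPROX_NONE)[0],key=cv2.contourArea)
    w=plane("top",c.reshape(-1,2),z,P)[:,:2].astype(np.float32)*1000
    r=cv2.minAreaRect(w); print(name,"c",np.round(r[0],1),"size",np.round(r[1],1),"ang",round(r[2],1),"box",np.round(cv2.boxPoints(r)).tolist()); return w
rect(mask((100,120,40),(125,255,255),(190,140,390,230)),.056,"shelf")
rect(mask((20,100,100),(32,255,255),(325,140,345,220)),.056,"line")
rect(mask((0,0,170),(180,70,255),(260,175,300,215)),.0765,"block")
rect(mask((12,80,60),(30,255,255),(265,180,297,207)),.1,"nut")
rect(mask((0,150,80),(8,255,255),(270,165,295,225)),.065,"pointer")
rect(mask((100,120,40),(125,255,255),(135,255,165,322)),.04,"handle")
rect(mask((8,50,90),(25,255,255),(125,225,182,335)),.006,"rest")
rect(mask((8,50,60),(25,255,255),(350,260,395,335)),.034,"cA")
rect(mask((8,50,60),(25,255,255),(410,260,450,335)),.034,"cB")
E
python3 meas.py; python3 -c "
import cv2
im=cv2.imread('pics/top0.png');a=cv2.resize(im[220:340,115:235],(480,480),interpolation=2);b=cv2.resize(im[140:230,195:285],(320,320));cv2.imwrite('pics/crop1.png',a)"
```

```text
shelf c [690.4 119.7] size [165.  330.3] ang 3.3 box [[599.0, 280.0], [617.0, -50.0], [782.0, -40.0], [763.0, 289.0]]
line c [701.5 -50.4] size [162.5   5.4] ang 2.8 box [[620.0, -52.0], [620.0, -57.0], [783.0, -49.0], [782.0, -44.0]]
block c [644.6  81. ] size [48.6 32. ] ang 86.0 box [[627.0, 58.0], [659.0, 56.0], [662.0, 104.0], [630.0, 106.0]]
nut c [659.2  80.1] size [37.9 38.9] ang 45.4 box [[632.0, 80.0], [660.0, 53.0], [686.0, 80.0], [659.0, 107.0]]
pointer c [612.2  77.9] size [34.8 14.7] ang 0.6 box [[595.0, 85.0], [595.0, 70.0], [630.0, 71.0], [630.0, 85.0]]
handle c [430.7 419.9] size [ 31.5 135.8] ang 90.0 box [[363.0, 404.0], [499.0, 404.0], [499.0, 436.0], [363.0, 436.0]]
rest c [462.6 414.2] size [ 94.  252.7] ang 86.2 box [[333.0, 376.0], [586.0, 359.0], [592.0, 453.0], [340.0, 469.0]]
cA c [ 411.1 -141.3] size [123.6  62.3] ang 4.9 box [[347.0, -116.0], [352.0, -178.0], [475.0, -167.0], [470.0, -105.0]]
cB c [ 421.9 -285.2] size [ 64.7 123.3] ang 89.0 box [[360.0, -316.0], [483.0, -319.0], [484.0, -254.0], [361.0, -252.0]]
```

View pics/crop1.png

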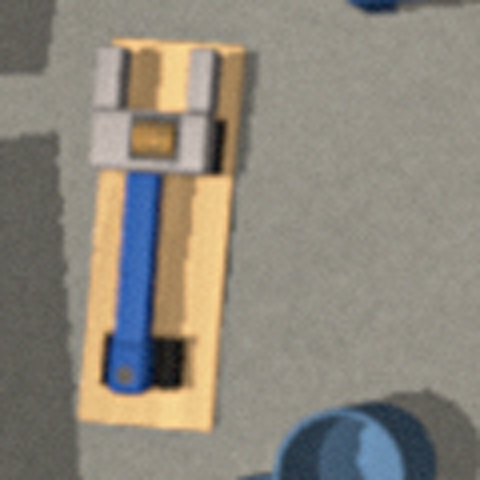

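Crop: wrench on its rest with the jaws towards +x, worm at crop (153,137), moving jaw on the right. The shelf yaw is about 3°. Next I fly above the guide block, which takes me clear of the corner the arm hid.

Request:
drive_tool(targets="0 0 0 0 0 0.1 1;0 0 0 0 0 0.1 1;0 0 0 0 0 0.102 1;0.78 -1 0 0 0 0 1;0.78 -1 0 0 0 0 1;0.78 -1 0 0 0 0 1;0.78 -1 0 0 0 0 1;0.78 -1 0 0 0 0 1;0.78 -1 0 0 0 0 1;0.78 -1 0 0 0 0 1")

```text
t: 0.93
tcp_pos: [0.3363, -0.3788, 0.2182]
orientation: [[0.999, 0.054, -0.0], [0.054, -0.999, 0.001], [-0.0, -0.001, -1.0]]
force: [-0.2, 0.0, 0.3]
finger_gap: 0.0929
```

Request:
drive_tool(targets="0.78 -1 0 0 0 0 1;0.78 -1 0 0 0 0 1;0.78 -1 0 0 0 0 1;0.78 -1 0 0 0 0 1;0.78 -1 0 0 0 0 1;0.78 -1 0 0 0 0 1;0.78 -1 0 0 0 0 1;0.78 -1 0 0 0 0 1;0.78 -1 0 0 0 0 1;0.78 -1 0 0 0 0 1")

```text
t: 1.77
tcp_pos: [0.5176, -0.1186, 0.2183]
orientation: [[0.999, 0.054, -0.001], [0.054, -0.999, 0.0], [-0.001, -0.0, -1.0]]
force: [0.8, 0.3, 0.0]
finger_gap: 0.093
```

Request:
drive_tool(targets="0.78 -1 0 0 0 0 1;0.78 -1 0 0 0 0 1;0.78 -1 0 0 0 0 1;0.78 -1 0 0 0 0 1;0.78 -1 0 0 0 0 1;0.3 -0.7 0 0 0 0 1;0 0 0 0 0 0 1;0 0 0 0 0 0 1;0 0 0 0 0 0 1;0 0 0 0 0 0 1")

```text
t: 2.6
tcp_pos: [0.6139, 0.0267, 0.2185]
orientation: [[0.999, 0.053, -0.0], [0.053, -0.999, -0.0], [-0.0, 0.0, -1.0]]
force: [0.4, -0.7, 0.3]
finger_gap: 0.093
```

```bash
python3 - <<'E'
from h import *
st=ctrl.get_state(); print(st["t"],st["tcp_pos"],np.round(st["orientation"],4).tolist(),st["force"])
im,P=grab("wrist"); t,_=grab("top","top1.png")
cv2.imwrite("pics/w1.png",np.hstack([cv2.resize(im,(400,300)),cv2.resize(t,(400,300))]));cv2.imwrite("pics/w1full.png",im)
E
```

```text
2.6 [0.61393918 0.02666342 0.2184836 ] [[0.9986, 0.0527, -0.0005], [0.0527, -0.9986, -0.0003], [-0.0005, 0.0003, -1.0]] [ 0.43987558 -0.66125868  0.25833355]
```

View pics/w1.png

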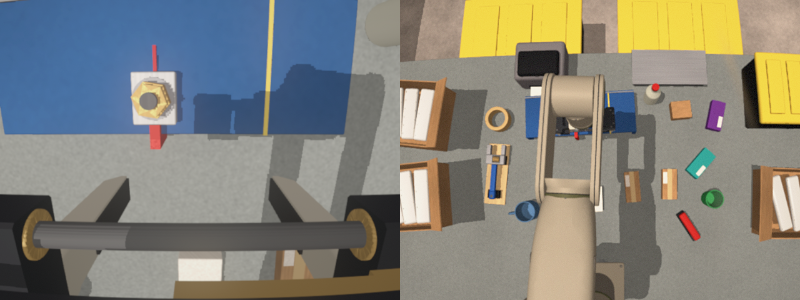

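Wrist view (half scale): block (156,97), nut (152,98), yellow line (270,65), front edge at row 133. The freed corner is empty, so there are two cartons. Refining from this close view.

```bash
python3 - <<'E'
from h import *
im=cv2.imread("pics/w1full.png"); P=pose("wrist"); hsv=cv2.cvtColor(im,cv2.COLOR_BGR2HSV)
def cont(lo,hi,roi):
    x0,y0,x1,y1=roi; m=np.zeros(im.shape[:2],np.uint8); m[y0:y1,x0:x1]=cv2.inRange(hsv[y0:y1,x0:x1],lo,hi)
    return m
b=cont((100,120,30),(125,255,255),(0,0,580,240))
# front edge: lowest blue per column, cols 20..200
pts=[]
for c in list(range(20,190,4))+list(range(280,320,4)):
    r=np.where(b[:,c])[0]; pts.append((c,r.max()))
w=plane("wrist",pts,.056,P)*1000
vx,vy,x0,y0=cv2.fitLine(w[:,:2].astype(np.float32),cv2.DIST_HUBER,0,.01,.01).ravel()
print("front edge dir deg",np.degrees(np.arctan2(vy,vx)),"at y=0.06 x=",x0+(60-y0)*vx/vy)
for n,lo,hi,roi,z in(("line",(20,100,100),(32,255,255),(400,0,460,215),.056),("block",(0,0,150),(180,60,255),(200,100,310,210),.0765),("nut",(12,80,40),(32,255,255),(195,110,305,195),.0975),("ptr",(0,150,60),(8,255,255),(225,60,290,245),.07)):
    m=cont(lo,hi,roi); c=max(cv2.findContours(m,0,1)[0],key=cv2.contourArea).reshape(-1,2)
    w=plane("wrist",c,z,P)[:,:2].astype(np.float32)*1000
    r=cv2.minAreaRect(w); print(n,np.round(r[0],1),np.round(r[1],1),round(r[2],1))
E
python3 - <<'E'
import cv2
im=cv2.imread('pics/w1full.png');cv2.imwrite('pics/w1crop.png',cv2.resize(im[100:220,190:310],(600,600),interpolation=2))
E
```

```text
front edge dir deg -86.91384 at y=0.06 x= 617.3672
line [698.9 -51.3] [155.1   4.9] 2.9
block [659.1  81.6] [60.3 51.6] 2.5
nut [659.6  80.3] [36.1 41. ] 52.8
ptr [618.9  79.5] [16.8 10.5] 0.9
```

View pics/w1crop.png

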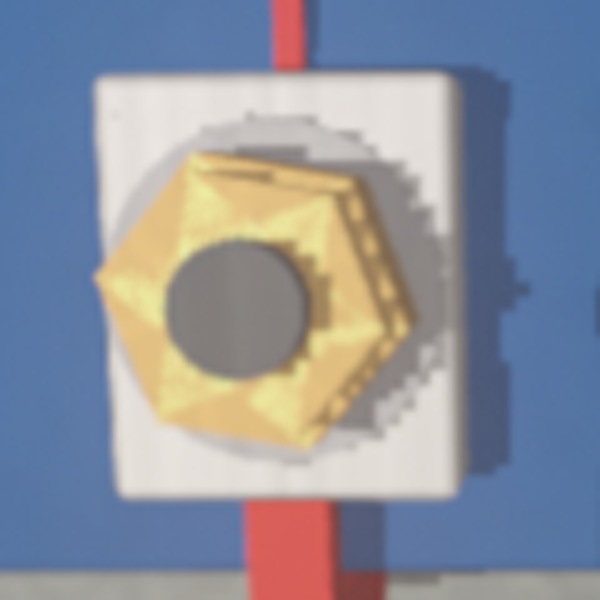

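Nut corner is at 22.8° world, so the nut turn is about 0.18 rad. The guide has to go about 134 mm to the right. Pinching the block.

Request:
drive_tool(targets="0.63 -0.69 0 0 0 0 1;0.63 -0.69 0 0 0 0 1;0.63 -0.69 0 0 0 0 1;0 0 0.9 0 0 0 1;0 0 0.9 0 0 0 1;0 0 0.9 0 0 0 1;0 0 0.9 0 0 0 1;0 0 0.9 0 0 0 1;0 0 0.9 0 0 0 1;0 0 0.85 0 0 0 1")

```text
t: 3.53
tcp_pos: [0.6585, 0.0809, 0.0613]
orientation: [[0.999, 0.053, -0.0], [0.053, -0.999, -0.0], [-0.0, 0.0, -1.0]]
force: [0.7, -0.5, -0.4]
finger_gap: 0.0926
```

Request:
drive_tool(targets="0 0 0 0 0 0 0.4;0 0 0 0 0 0 0.4;0 0 0 0 0 0 0.4;0 0 0 0 0 0 0.4;0 0 0 0 0 0 0.4;0 0 0 0 0 0 0.4;0 0 0 0 0 0 0.4;0 0 0 0 0 0 0.4;0 0 0 0 0 0 0.4;0 0 0 0 0 0 0.4")

```text
t: 4.37
tcp_pos: [0.6593, 0.0815, 0.0633]
orientation: [[0.999, 0.054, 0.001], [0.054, -0.999, -0.001], [0.001, 0.001, -1.0]]
force: [-1.4, -3.1, 5.9]
finger_gap: 0.0498
```

Request:
drive_tool(targets="0 0.6 0 0 0 0 0.4;0 0.6 0 0 0 0 0.4;0 0.6 0 0 0 0 0.4;0 0.6 0 0 0 0 0.4;0 0.6 0 0 0 0 0.4;0 0.6 0 0 0 0 0.4;0 0.6 0 0 0 0 0.4;0 0.6 0 0 0 0 0.4;0 0.4 0 0 0 0 0.4;0 0 0 0 0 0 0.4")

```text
t: 5.2
tcp_pos: [0.6661, -0.0483, 0.0633]
orientation: [[0.999, 0.053, 0.001], [0.053, -0.999, 0.001], [0.001, -0.001, -1.0]]
force: [-1.8, -1.3, 6.1]
finger_gap: 0.0497
```

```bash
python3 - <<'E'
from h import *
st=ctrl.get_state(); print(st["t"],st["tcp_pos"],np.round(st["orientation"],4).tolist(),st["force"],st["finger_gap"])
im,P=grab("wrist","w2.png")
E
```

```text
5.2 [ 0.66612026 -0.04832589  0.06329118] [[0.9986, 0.0534, 0.0007], [0.0534, -0.9986, 0.001], [0.0007, -0.0009, -1.0]] [-1.80206064 -1.28041401  6.11323197] 0.04971850730415663
```

View pics/w2.png

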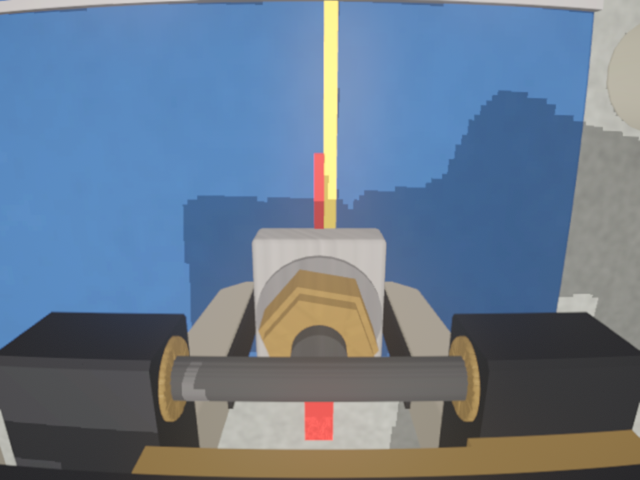

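The block is still slightly left of the line: its rear edge is centred at column 320 and the line is at about 330. Computing the remainder.

```bash
python3 - <<'E'
from h import *
im=cv2.imread("pics/w2.png"); P=pose("wrist"); hsv=cv2.cvtColor(im,cv2.COLOR_BGR2HSV)
ys=np.array([-.0523,.9986])
def sy(px,z): return plane("wrist",px,z,P)[:,:2]@ys*1000
yl=cv2.inRange(hsv,(20,100,60),(32,255,255))
L=[]
for r in range(15,150,10):
    c=np.where(yl[r,300:360])[0]+300; L.append((c.mean(),r))
l=sy(L,.056); print("line",np.round(l,1))
g=cv2.inRange(hsv,(0,0,120),(180,60,255))
B=[]
for r in (240,244,248):
    c=np.where(g[r,240:400])[0]+240; B.append((c.min(),r)); B.append((c.max(),r))
b=sy(B,.0765); print("block",np.round(b,1), "mid",b.mean())
rd=cv2.inRange(hsv,(0,150,60),(8,255,255)); q=[]
for r in (415,425,435):
    c=np.where(rd[r,290:350])[0]+290; q.append((c.min(),r)); q.append((c.max()+1,r))
for z in (.06,.065,.07): print("ptr",z,sy(q,z).round(1),sy(q,z).mean())
print("tcp",np.array(ctrl.get_state()["tcp_pos"])[:2]@ys*1000)
E
```

```text
line [-87.7 -87.5 -87.5 -87.5 -87.4 -87.4 -87.6 -88.3 -89.  -89.8 -89.4 -88.3
 -88.2 -87.5]
block [ -59.  -107.5  -58.5 -107.9  -58.5 -108. ] mid -83.2084153062376
ptr 0.06 [-77.2 -89.3 -77.2 -89.3 -77.1 -89.4] -83.24769075418592
ptr 0.065 [-77.4 -89.1 -77.4 -89.1 -77.3 -89.2] -83.24402453836159
ptr 0.07 [-77.6 -88.9 -77.5 -89.  -77.5 -89. ] -83.2403583225372
tcp -83.0768414524011
```

Request:
drive_tool(targets="0 0.09 0 0 0 0 0.4;0 0.09 0 0 0 0 0.4;0 0 0 0 0 0 0.4;0 0 0 0 0 0 0.4;0 0 0 0 0 0 0.4;0 0 0 0 0 0 1;0 0 0 0 0 0 1;0 0 0 0 0 0 1;0 0 0 0 0 0 1;0 0 0 0 0 0 1")

```text
t: 6.08
tcp_pos: [0.6658, -0.0525, 0.062]
orientation: [[0.999, 0.054, -0.001], [0.054, -0.999, 0.0], [-0.001, -0.0, -1.0]]
force: [-0.4, -0.5, 0.5]
finger_gap: 0.0783
```

Request:
drive_tool(targets="0 0 -1 0 0 0 1;0 0 -1 0 0 0 1;0 0 -1 0 0 0 1;0 0 -1 0 0 0 1;-1 0 -1 0 0 0 1;-1 0 -1 0 0 0 1;-0.5 0 -0.5 0 0 0 1;0 0 0 0 0 0 1;0 0 0 0 0 0 1;0 0 0 0 0 0 1")

```text
t: 6.92
tcp_pos: [0.6036, -0.0557, 0.2237]
orientation: [[0.999, 0.054, -0.001], [0.054, -0.999, 0.0], [-0.001, -0.0, -1.0]]
force: [-0.1, 0.6, -0.9]
finger_gap: 0.0927
```

```bash
cat > chk.py <<'E'
from h import *
ys=np.array([-.0523,.9986])
im,P=grab("wrist","w3.png"); hsv=cv2.cvtColor(im,cv2.COLOR_BGR2HSV)
print(np.round(P[2],3), ctrl.get_state()["tcp_pos"])
def m(lo,hi,win,z):
    a=proj("wrist",win,P); x0,y0=a.min(0).astype(int); x1,y1=a.max(0).astype(int)+1
    x0,y0=max(x0,0),max(y0,0); k=np.zeros(im.shape[:2],np.uint8); k[y0:y1,x0:x1]=cv2.inRange(hsv[y0:y1,x0:x1],lo,hi)
    c=max(cv2.findContours(k,0,1)[0],key=cv2.contourArea).reshape(-1,2)
    w=plane("wrist",c,z,P)[:,:2].astype(np.float32)*1000; r=cv2.minAreaRect(w); return r
def box(cx,cy,hx,hy,z): return [[cx+a*hx,cy+b*hy,z] for a in(-1,1) for b in(-1,1)]
for n,a in (("line",m((20,100,60),(32,255,255),box(.74,-.049,.04,.02,.056),.056)),
 ("block",m((0,0,120),(180,60,255),box(.667,-.053,.05,.04,.0765),.0765)),
 ("ptr",m((0,150,60),(8,255,255),box(.615,-.053,.03,.03,.065),.065)),
 ("nut",m((12,70,40),(30,255,255),box(.667,-.053,.03,.03,.0975),.0975))):
    print(n,np.round(a[0],1),np.round(a[1],1),round(a[2],1),"sy",np.round(np.dot(ys,a[0]),1))
E
python3 chk.py
```

```text
[ 0.674 -0.052  0.39 ] [ 0.60342483 -0.05560012  0.22301885]
line [730.6 -49.5] [61.9  3.6] 3.1 sy -87.7
block [671.  -50.4] [70.1 50.5] 2.6 sy -85.4
ptr [606.3 -57.1] [1.9 3.9] 40.4 sy -88.7
nut [665.9 -50.8] [36.  40.1] 52.3 sy -85.6
```

```bash
python3 - <<'E'
import cv2
im=cv2.imread('pics/w3.png');cv2.imwrite('pics/w3c.png',cv2.resize(im[60:300,210:450],(600,600),interpolation=2))
E
```

```text
(no output)
```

View pics/w3c.png

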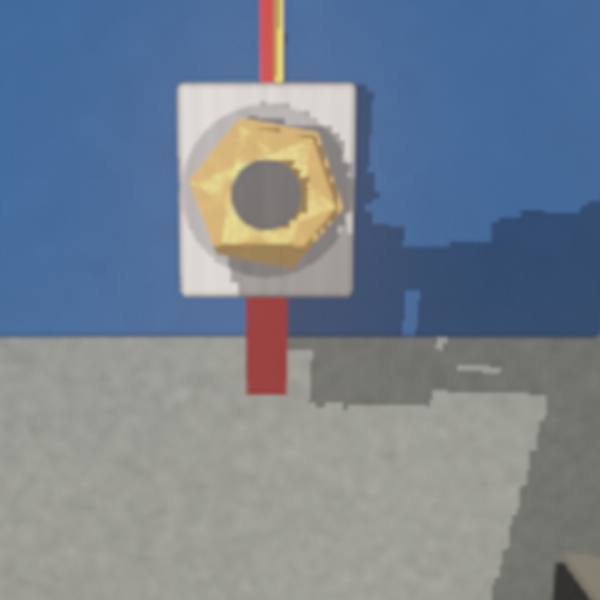

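```bash
cat > chk2.py <<'E'
from h import *
import sys
def run(fn,P,rb,rl):
    im=cv2.imread(fn); hsv=cv2.cvtColor(im,cv2.COLOR_BGR2HSV)
    yl=cv2.inRange(hsv,(20,100,60),(32,255,255)); g=cv2.inRange(hsv,(0,0,130),(180,50,255)); rd=cv2.inRange(hsv,(0,150,60),(8,255,255))
    L=[];W=[];B=[];R=[]
    for r in rl:
        c=np.where(yl[r,300:345])[0]+300
        if len(c): L.append(((c.min()+c.max()+1)/2,r)); W.append(len(c))
    for r in rb:
        c=np.where(g[r,270:365])[0]+270; B.append(((c.min()+c.max()+1)/2,r))
    w=plane("wrist",L,.056,P)[:,:2]*1000; b=plane("wrist",B,.0765,P)[:,:2]*1000
    print("line",np.round(w,1).tolist(),W); print("block",np.round(b,1).tolist())
    for yaw in (2.8,3.0,3.2):
        y=np.array([-np.sin(np.radians(yaw)),np.cos(np.radians(yaw))]); print(yaw,(w@y).round(1),(b@y).mean().round(2))
if __name__=="__main__": run("pics/w3.png",pose("wrist"),range(100,172,10),range(2,60,6))
E
python3 chk2.py
```

```text
line [[759.5, -48.2], [755.4, -48.4], [751.4, -48.6], [747.3, -48.8], [743.2, -49.1], [739.0, -49.3], [734.9, -49.5], [730.8, -49.7], [726.6, -50.0], [722.5, -51.3]] [6, 6, 6, 6, 6, 6, 6, 6, 6, 3]
block [[690.1, -49.8], [683.4, -49.8], [676.6, -50.1], [669.7, -50.5], [662.7, -50.5], [655.8, -51.2], [648.7, -51.6], [641.6, -51.9]]
2.8 [-85.2 -85.3 -85.3 -85.3 -85.3 -85.3 -85.3 -85.4 -85.4 -86.5] -83.14
3.0 [-87.9 -87.9 -87.9 -87.9 -87.9 -87.9 -87.9 -87.9 -87.9 -89. ] -85.45
3.2 [-90.5 -90.5 -90.5 -90.5 -90.5 -90.5 -90.5 -90.4 -90.4 -91.5] -87.76
```

Block at −85.5, line at −87.9, so 2.5 mm is still short: the arm yields about 2 mm under the slide's 9 N. I'll re-pinch and creep until the TCP itself reads the line.

Request:
drive_tool(targets="0.84 -0.02 0 0 0 0 1;0.84 -0.02 0 0 0 0 1;0.84 -0.02 0.4 0 0 0 1;0 0 0.9 0 0 0 1;0 0 0.9 0 0 0 1;0 0 0.9 0 0 0 1;0 0 0.9 0 0 0 1;0 0 0.9 0 0 0 1;0 0 0.9 0 0 0 1;0 0 0.65 0 0 0 1")

```text
t: 7.8
tcp_pos: [0.6645, -0.0503, 0.0584]
orientation: [[0.999, 0.054, -0.006], [0.054, -0.999, 0.001], [-0.006, -0.001, -1.0]]
force: [0.4, -0.3, -0.2]
finger_gap: 0.093
```

Request:
drive_tool(targets="0 0 0 0 0 0 0.4;0 0 0 0 0 0 0.4;0 0 0 0 0 0 0.4;0 0 0 0 0 0 0.4;0 0 0 0 0 0 0.4;0 0 0 0 0 0 0.4;0 0.05 0 0 0 0 0.4;0 0.05 0 0 0 0 0.4;0 0.05 0 0 0 0 0.4;0 0 0 0 0 0 0.4")

```text
t: 8.63
tcp_pos: [0.6667, -0.0529, 0.064]
orientation: [[0.999, 0.054, 0.0], [0.054, -0.999, 0.002], [0.0, -0.002, -1.0]]
force: [-0.7, 8.0, 1.2]
finger_gap: 0.0499
```

```bash
cat > s.py <<'E'
from h import *
st=ctrl.get_state(); p=np.array(st["tcp_pos"])*1000; R=np.array(st["orientation"])
print("t",st["t"],"tcp",p.round(1),"yaw",np.degrees(np.arctan2(R[1,0],R[0,0])).round(2),"F",np.round(st["force"],1),"T",np.round(st["torque"],2),"gap",round(st["finger_gap"]*1000,1),"sy",(p[:2]@[-.0523,.9986]).round(2),"q",np.round(st["joint_pos"],2))
E
python3 s.py
```

```text
t 8.6333 tcp [666.7 -52.9  64. ] yaw 3.12 F [-0.7  8.   1.2] T [ 1.06  0.11 -0.04] gap 49.9 sy -87.65 q [-0.16  0.43  1.43  0.    1.29  1.36]
```

```bash
cat > w2m.py <<'E'
from h import *
im,P=grab("wrist","w4.png"); hsv=cv2.cvtColor(im,cv2.COLOR_BGR2HSV)
ys=np.array([-.0523,.9986])
yl=cv2.inRange(hsv,(20,100,60),(32,255,255)); g=cv2.inRange(hsv,(0,0,120),(180,60,255))
L=[];B=[]
for r in range(15,80,10):
    c=np.where(yl[r,290:360])[0]+290; L.append(((c.min()+c.max()+1)/2,r))
for r in (240,244,248):
    c=np.where(g[r,240:400])[0]+240; B.append(((c.min()+c.max()+1)/2,r))
print((plane("wrist",L,.056,P)[:,:2]@ys*1000).round(1),(plane("wrist",B,.0765,P)[:,:2]@ys*1000).round(1))
E
python3 w2m.py
```

```text
Traceback (most recent call last):
  File "w2m.py", line 7, in <module>
    c=np.where(yl[r,290:360])[0]+290; L.append(((c.min()+c.max()+1)/2,r))
                                                 ~~~~~^^
ValueError: zero-size array to reduction operation minimum which has no identity
```

```bash
sed -i 's/range(15,80,10)/range(25,140,8)/; s/+290; L.append/+290; len(c) and L.append/' w2m.py; python3 w2m.py
```

```text
[-87.8 -87.8 -87.8 -87.8 -87.8 -87.6 -89.8 -89.8 -89.8 -89.8 -89.8 -89.8
 -89.8] [-87.8 -87.8 -87.8]
```

Block and line agree (−87.8 each). I'll unload, release and lift, then recheck from above.

Request:
drive_tool(targets="0 -0.04 0 0 0 0 0.4;0 -0.04 0 0 0 0 0.4;0 0 0 0 0 0 0.4;0 0 0 0 0 0 1;0 0 0 0 0 0 1;0 0 0 0 0 0 1;0 0 0 0 0 0 1;0 0 0 0 0 0 1;0 0 0 0 0 0 1;0 0 0 0 0 0 1")

```text
t: 9.57
tcp_pos: [0.6665, -0.0526, 0.0636]
orientation: [[0.999, 0.054, -0.0], [0.054, -0.999, 0.0], [-0.0, -0.0, -1.0]]
force: [-0.5, 0.2, -0.4]
finger_gap: 0.0907
```

Request:
drive_tool(targets="0 0 -1 0 0 0 1;0 0 -1 0 0 0 1;0 0 -1 0 0 0 1;0 0 -1 0 0 0 1;-1 0 -1 0 0 0 1;-1 0 -1 0 0 0 1;-0.5 0 -0.5 0 0 0 1;0 0 0 0 0 0 1;0 0 0 0 0 0 1;0 0 0 0 0 0 1")

```text
t: 10.4
tcp_pos: [0.6042, -0.0559, 0.225]
orientation: [[0.999, 0.054, -0.001], [0.054, -0.999, 0.0], [-0.001, -0.0, -1.0]]
force: [-0.3, -0.5, -0.3]
finger_gap: 0.093
```

```bash
python3 s.py; python3 chk.py; python3 chk2.py
```

```text
t 10.4 tcp [604.2 -55.9 225. ] yaw 3.08 F [-0.3 -0.5 -0.3] T [-0.01 -0.01 -0.  ] gap 93.0 sy -87.37 q [-0.18  0.15  1.46  0.    1.54  1.34]
[ 0.674 -0.052  0.391] [ 0.60395188 -0.05575971  0.22431285]
line [744.4 -48.6] [36.   4.4] 3.0 sy -87.5
block [677.4 -52.5] [83.9 50.3] 2.1 sy -87.9
ptr [606.5 -60.4] [0.6 1.1] 48.7 sy -92.0
nut [665.6 -53. ] [40.4 36. ] 22.5 sy -87.8
line [[760.4, -48.0], [756.3, -48.2], [752.2, -48.4], [748.1, -48.6], [743.9, -48.8], [739.8, -49.1], [735.7, -49.3], [731.5, -49.1], [727.3, -49.4]] [7, 7, 7, 7, 7, 7, 7, 6, 6]
block [[690.8, -51.6], [684.1, -52.0], [677.2, -52.4], [670.3, -52.7], [663.3, -52.8], [656.3, -53.1], [649.2, -53.9], [642.1, -53.9]]
2.8 [-85.  -85.1 -85.1 -85.1 -85.1 -85.1 -85.2 -84.8 -84.8] -85.3
3.0 [-87.7 -87.7 -87.7 -87.7 -87.7 -87.7 -87.7 -87.3 -87.4] -87.62
3.2 [-90.3 -90.3 -90.3 -90.3 -90.3 -90.3 -90.3 -89.9 -89.9] -89.93
```

Guide is on the mark. Next the wrench: turn the tool so the shut tips lie along the handle, and hover over the worm.

```bash
cat > go.py <<'E'
from h import *
import sys
def go(x,y,z,yaw):
    st=ctrl.get_state(); p=np.array(st["tcp_pos"]); R=np.array(st["orientation"])
    c=np.degrees(np.arctan2(R[1,0],R[0,0])); d=(c-yaw+180)%360-180
    for n,a in (("turn first",yaw),("turn last",c)):
        t=np.radians(a); dx,dy=x/1000-p[0],y/1000-p[1]
        print(n,"shift",np.round([(dx*np.cos(t)+dy*np.sin(t))/.025,(dx*np.sin(t)-dy*np.cos(t))/.025,(p[2]-z/1000)/.025],3),"turn z",np.radians(d).round(3))
if __name__=="__main__": go(*map(float,sys.argv[1:]))
E
python3 - <<'E'
from h import *
P=pose("top")
w=plane("top",[(153.25,254.25)],.053,P)[0]*1000; print(w)
print("handle end/front",plane("top",[(147,312),(151,266)],.044,P)*1000)
from go import go
go(w[0],w[1],160,86.2)
E
```

```text
[519.71946291 402.66470837  53.        ]
handle end/front [[375.55292793 418.40685648  44.        ]
 [490.7956866  410.97748329  44.        ]]
turn first shift [18.073 -4.577  2.573] turn z -1.451
turn last shift [ -2.377 -18.492   2.573] turn z -1.451
```

Request:
drive_tool(targets="0 0 0 0 0 -0.121 0.5;0 0 0 0 0 -0.121 0.5;0 0 0 0 0 -0.121 0.5;0 0 0 0 0 -0.121 0.5;0 0 0 0 0 -0.121 0;0 0 0 0 0 -0.121 0;0 0 0 0 0 -0.121 0;0 0 0 0 0 -0.121 0;0 0 0 0 0 -0.121 0;0 0 0 0 0 -0.121 0")

```text
t: 11.28
tcp_pos: [0.6039, -0.0557, 0.2238]
orientation: [[0.296, 0.955, -0.003], [0.955, -0.296, 0.001], [-0.0, -0.003, -1.0]]
force: [-0.4, 0.3, -0.4]
finger_gap: 0.0308
```

Request:
drive_tool(targets="0 0 0 0 0 -0.121 0;0 0 0 0 0 -0.121 0;0.95 -0.24 0 0 0 0 0;0.95 -0.24 0 0 0 0 0;0.95 -0.24 0 0 0 0 0;0.95 -0.24 0 0 0 0 0;0.95 -0.24 0 0 0 0 0;0.95 -0.24 0 0 0 0 0;0.95 -0.24 0 0 0 0 0;0.95 -0.24 0 0 0 0 0")

```text
t: 12.12
tcp_pos: [0.568, 0.138, 0.2239]
orientation: [[0.065, 0.998, -0.003], [0.998, -0.065, -0.0], [-0.001, -0.003, -1.0]]
force: [0.6, -0.3, -0.2]
finger_gap: 0.0003
```

Request:
drive_tool(targets="0.95 -0.24 0 0 0 0 0;0.95 -0.24 0 0 0 0 0;0.95 -0.24 0 0 0 0 0;0.95 -0.24 0 0 0 0 0;0.95 -0.24 0.4 0 0 0 0;0.95 -0.24 0.4 0 0 0 0;0.95 -0.24 0.4 0 0 0 0;0.95 -0.24 0.4 0 0 0 0;0.95 -0.24 0.4 0 0 0 0;0.95 -0.24 0.4 0 0 0 0")

```text
t: 12.95
tcp_pos: [0.5232, 0.3788, 0.1632]
orientation: [[0.065, 0.998, -0.003], [0.998, -0.065, -0.002], [-0.002, -0.003, -1.0]]
force: [1.1, -0.1, -0.0]
finger_gap: 0.0004
```

Request:
drive_tool(targets="0 0 0.1 0 0 0 0;0 0 0 0 0 0 0;0 0 0 0 0 0 0;0 0 0 0 0 0 0;0 0 0 0 0 0 0;0 0 0 0 0 0 0;0 0 0 0 0 0 0;0 0 0 0 0 0 0;0 0 0 0 0 0 0;0 0 0 0 0 0 0")

```text
t: 13.78
tcp_pos: [0.5242, 0.3776, 0.1638]
orientation: [[0.065, 0.998, 0.0], [0.998, -0.065, 0.0], [0.0, 0.0, -1.0]]
force: [-0.2, 0.0, 0.8]
finger_gap: 0.0002
```

```bash
python3 s.py; python3 -c "
from h import *
grab('wrist','w5.png')"
```

```text
t 13.7833 tcp [524.2 377.6 163.8] yaw 86.27 F [-0.2  0.   0.8] T [-0.05 -0.09  0.06] gap 0.2 sy 349.61 q [ 0.54  0.28  1.42 -0.    1.44  0.61]
```

View pics/w5.png

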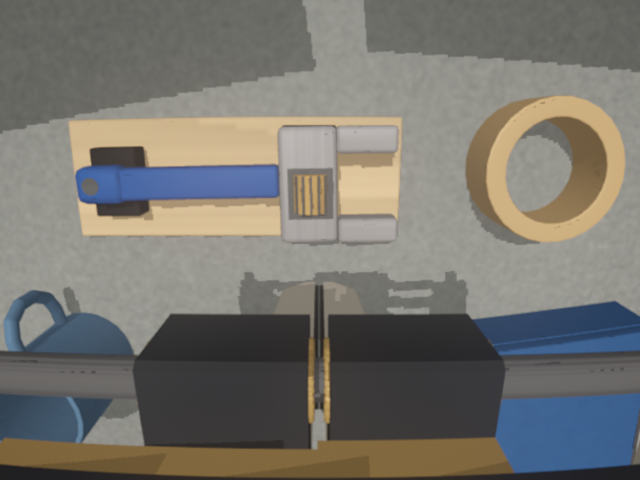

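Wrist view: handle (190,183), head (308,183), worm (310,195), fixed jaw at the top (rows 126–153), moving jaw at the bottom (214–242), mouth to the right. Measuring the wrench pose and jaw opening.

```bash
cat > wr.py <<'E'
from h import *
def wr(fn,P,gs=(60,100,470,260)):
    im=cv2.imread(fn); hsv=cv2.cvtColor(im,cv2.COLOR_BGR2HSV); x0,y0,x1,y1=gs
    def M(lo,hi,roi):
        k=np.zeros(im.shape[:2],np.uint8); a,b,c,d=roi; k[b:d,a:c]=cv2.inRange(hsv[b:d,a:c],lo,hi); return k
    hm=M((100,120,40),(125,255,255),gs)
    c=max(cv2.findContours(hm,0,1)[0],key=cv2.contourArea).reshape(-1,2)
    w=plane("wrist",c,.044,P)[:,:2].astype(np.float32)*1000; r=cv2.minAreaRect(w); print("handle",np.round(r[0],1),np.round(r[1],1),round(r[2],2))
    cols=range(c[:,0].min()+55,c[:,0].max()-8,6)
    mid=[(k,(np.where(hm[:,k])[0].min()+np.where(hm[:,k])[0].max()+1)/2) for k in cols]
    w=plane("wrist",mid,.044,P)[:,:2].astype(np.float32)*1000
    v=cv2.fitLine(w,cv2.DIST_HUBER,0,.01,.01).ravel(); v=v if v[0]>0 else np.r_[-v[:2],v[2:]]
    yaw=np.degrees(np.arctan2(v[1],v[0])); print("axis yaw",yaw.round(2),"through",v[2:].round(1))
    return v[:2],v[2:],hsv,M
if __name__=="__main__":
    P=pose("wrist"); u,o,hsv,M=wr("pics/w5.png",P); n=np.array([-u[1],u[0]])
    def wc(px,z):
        w=plane("wrist",px,z,P)[:,:2]*1000-o; return np.c_[w@u,w@n]
    for c in (300,330,350,360,370,380,390): print(c,"V",hsv[118:250:3,c,2].tolist())
    S=[(c,r) for c in (280,338,396) for r in (126,240)]
    wm=M((12,60,40),(32,255,255),(288,165,334,222)); cc=max(cv2.findContours(wm,0,1)[0],key=cv2.contourArea).reshape(-1,2)
    b=cv2.boundingRect(cc); print("worm box",b)
    ctr=plane("wrist",[(b[0]+b[2]/2,b[1]+b[3]/2)],.053,P)[0,:2]*1000; print("worm",ctr.round(1), wc([(b[0]+b[2]/2,b[1]+b[3]/2)],.053).round(1))
    print("head left edge, head front, jaw tip (along axis)",wc([(280,183),(338,183),(398,140)],.046).round(1).tolist())
    for e in (126,153,214,242): print(e,wc([(370,e)],.046).round(1))
E
python3 wr.py
python3 -c "
import cv2
im=cv2.imread('pics/w5.png');cv2.imwrite('pics/w5c.png',cv2.resize(im[110:255,265:410],(580,580),interpolation=2))"
```

```text
handle [428.8 419.6] [ 25.3 136.2] 88.49
axis yaw -5.76 through [438.9 416.2]
300 V [208, 211, 197, 154, 178, 185, 185, 185, 185, 184, 184, 183, 182, 182, 181, 181, 181, 128, 118, 165, 183, 183, 184, 182, 159, 182, 184, 184, 187, 190, 190, 190, 166, 113, 165, 170, 170, 169, 169, 168, 165, 140, 151, 157]
330 V [207, 210, 195, 159, 175, 180, 179, 179, 179, 179, 179, 179, 178, 178, 178, 178, 176, 121, 119, 118, 118, 117, 117, 117, 117, 117, 117, 116, 116, 116, 115, 115, 115, 113, 171, 170, 170, 170, 169, 169, 161, 124, 127, 154]
350 V [206, 209, 202, 167, 186, 186, 182, 178, 175, 174, 172, 147, 155, 161, 162, 164, 203, 220, 221, 222, 223, 224, 223, 225, 227, 227, 223, 215, 213, 213, 213, 213, 164, 128, 167, 177, 176, 172, 172, 170, 168, 145, 117, 154]
360 V [205, 209, 203, 164, 186, 186, 182, 179, 175, 174, 172, 147, 160, 161, 162, 163, 210, 221, 221, 221, 223, 224, 223, 225, 226, 226, 222, 214, 212, 213, 213, 213, 153, 130, 168, 178, 177, 173, 173, 171, 169, 141, 123, 151]
370 V [203, 208, 201, 169, 186, 185, 182, 179, 177, 175, 172, 137, 158, 161, 161, 164, 177, 221, 221, 221, 223, 224, 223, 225, 227, 226, 222, 214, 212, 213, 213, 213, 155, 129, 168, 178, 177, 174, 173, 172, 169, 141, 130, 160]
380 V [203, 208, 202, 170, 185, 184, 181, 179, 176, 176, 172, 145, 158, 160, 162, 164, 183, 221, 221, 221, 223, 224, 223, 225, 227, 226, 221, 213, 212, 213, 213, 213, 145, 131, 170, 179, 178, 174, 174, 172, 171, 136, 152, 159]
390 V [201, 208, 201, 170, 184, 183, 181, 178, 176, 175, 172, 144, 158, 159, 161, 163, 198, 220, 220, 221, 222, 223, 224, 225, 226, 225, 221, 212, 211, 212, 212, 213, 147, 132, 171, 180, 179, 175, 174, 173, 170, 132, 158, 155]
worm box (293, 174, 33, 42)
worm [518.9 405.1] [[80.7 -3.1]]
head left edge, head front, jaw tip (along axis) [[61.0, 3.1], [99.1, 4.4], [136.6, 33.7]]
126 [[118.   41.8]]
153 [[119.   24.7]]
214 [[121.5 -15.6]]
242 [[122.8 -35. ]]
```

View pics/w5c.png

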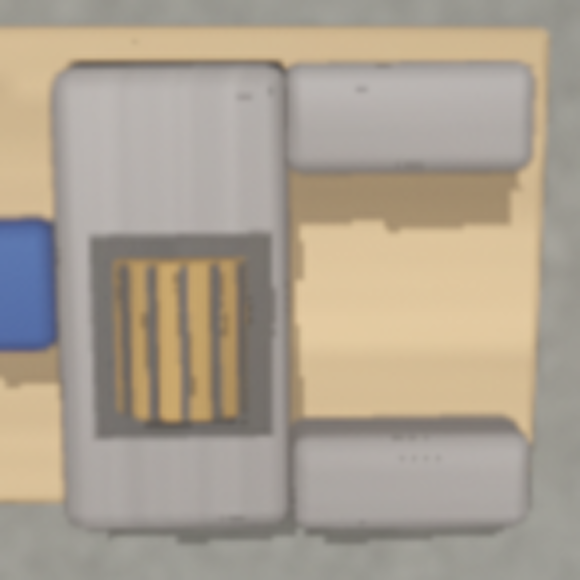

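Jaw edges are level in the picture, so the wrench yaw is about −3.7°, matching the rest. The opening is roughly 44 mm. I'll turn the tool so the 15 mm pad width lies along the draw, then go to the worm.

```bash
python3 - <<'E'
from h import *
from go import go
P=pose("wrist"); a=np.radians(-3.73); u=np.array([np.cos(a),np.sin(a)]); n=np.array([-u[1],u[0]])
def q(px,z): return plane("wrist",[px],z,P)[0,:2]*1000
f=q((370,152.5),.045); mv=q((370,213.7),.0265); mt=q((370,219.5),.046); tip=q((398.5,140),.046); thr=q((338.5,180),.046); wo=q((309.5,195),.053)
print("opening bottom",(f-mv)@n,"top",(f-mt)@n)
ym=f@n-18; xm=(tip@u-17+thr@u+23)/2; print("xm",tip@u-17,thr@u+23)
mouth=xm*u+ym*n; print("mouth",mouth,"grip",mouth-110*u,"worm rel grip",(wo-mouth+110*u)@u,(wo-mouth)@n, wo)
R=np.array([462.6,414.2]); print("rest ctr rel grip",(R-mouth+110*u)@u,(R-mouth)@n)
p=wo+10*u; go(p[0],p[1],75,-3.73)
E
```

```text
opening bottom 44.350544302438685 top 44.38275493467645
xm 531.9341371814933 533.4136548993354
mouth [560.59952341 411.00890905] grip [450.83253724 418.16493779] worm rel grip 68.77578577256104 -8.658657068340757 [518.89934748 405.05042697]
rest ctr rel grip 12.000473916323505 -3.191008819169258
turn first shift [ 0.119 -1.082  3.55 ] turn z 1.571
turn last shift [1.082 0.119 3.55 ] turn z 1.571
```

Request:
drive_tool(targets="0 0 0 0 0 0.121 0;0 0 0 0 0 0.121 0;0 0 0 0 0 0.121 0;0 0 0 0 0 0.121 0;0 0 0 0 0 0.121 0;0 0 0 0 0 0.121 0;0 0 0 0 0 0.121 0;0 0 0 0 0 0.121 0;0 0 0 0 0 0.121 0;0 0 0 0 0 0.121 0")

```text
t: 14.67
tcp_pos: [0.5241, 0.3777, 0.1636]
orientation: [[0.958, 0.286, -0.0], [0.286, -0.958, 0.0], [0.0, -0.0, -1.0]]
force: [0.7, -0.1, -0.4]
finger_gap: 0.0006
```

Request:
drive_tool(targets="0 0 0 0 0 0.121 0;0 0 0 0 0 0.121 0;0 0 0 0 0 0.119 0;0.06 -0.54 0 0 0 0 0;0.06 -0.54 0 0 0 0 0;0 0 0.9 0 0 0 0;0 0 0.9 0 0 0 0;0 0 0.9 0 0 0 0;0 0 0.8 0 0 0 0;0 0 0 0 0 0 0")

```text
t: 15.5
tcp_pos: [0.5258, 0.4025, 0.0705]
orientation: [[0.998, -0.065, -0.007], [-0.065, -0.998, -0.005], [-0.007, 0.005, -1.0]]
force: [-0.3, 0.2, -0.7]
finger_gap: 0.0007
```

```bash
python3 s.py; python3 go.py 528.9 404.4 53 -3.73; python3 -c "
from h import *
a,_=grab('scene');b=a[200:320,430:590]
c,_=grab('wrist');print(b.shape)
cv2.imwrite('pics/sc1.png',np.hstack([cv2.resize(b,(400,300),interpolation=2),cv2.resize(c,(400,300))]))"
```

```text
t 15.5 tcp [525.8 402.5  70.5] yaw -3.73 F [-0.3  0.2 -0.7] T [ 0.01  0.06 -0.02] gap 0.7 sy 374.45 q [0.58 0.41 1.43 0.   1.31 2.21]
turn first shift [ 0.12  -0.084  0.699] turn z -0.0
turn last shift [ 0.12  -0.084  0.699] turn z -0.0
(120, 160, 3)
```

View pics/sc1.png

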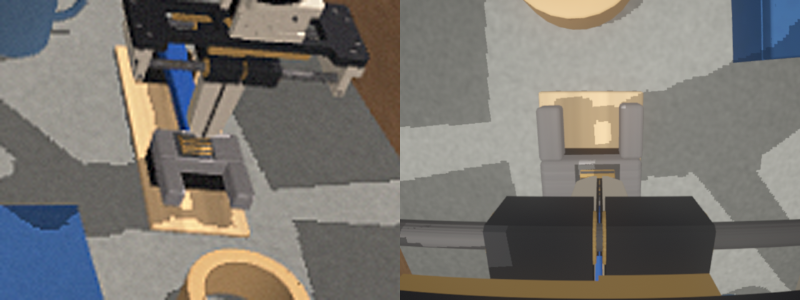

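Tips are over the worm (view: worm just ahead of the shut tips). Lowering to first contact.

Request:
drive_tool(targets="0.12 -0.08 0 0 0 0 0;0 0 0.3 0 0 0 0;0 0 0.2 0 0 0 0;0 0 0.1 0 0 0 0;0 0 0.05 0 0 0 0;0 0 0.05 0 0 0 0;0 0 0.03 0 0 0 0;0 0 0 0 0 0 0;0 0 0 0 0 0 0;0 0 0 0 0 0 0")

```text
t: 16.43
tcp_pos: [0.5321, 0.4063, 0.0581]
orientation: [[0.998, -0.065, 0.0], [-0.065, -0.998, 0.0], [0.0, -0.0, -1.0]]
force: [1.5, -0.8, -1.0]
finger_gap: 0.0005
```

```bash
python3 s.py
```

```text
t 16.4333 tcp [532.1 406.3  58.1] yaw -3.74 F [ 1.5 -0.8 -1. ] T [ 0.03 -0.01 -0.  ] gap 0.5 sy 377.89 q [ 0.58  0.43  1.43 -0.    1.28  2.21]
```

Request:
drive_tool(targets="-0.12 0.05 0 0 0 0 0;0 0 0.1 0 0 0 0;0 0 0.05 0 0 0 0;0 0 0.05 0 0 0 0;0 0 0.03 0 0 0 0;0 0 0.03 0 0 0 0;0 0 0 0 0 0 0;0 0 0 0 0 0 0;0 0 0 0 0 0 0;0 0 0 0 0 0 0")

```text
t: 17.27
tcp_pos: [0.5296, 0.4052, 0.053]
orientation: [[0.998, -0.065, 0.001], [-0.065, -0.998, 0.0], [0.001, -0.0, -1.0]]
force: [-1.7, -3.7, 10.4]
finger_gap: 0.0005
```

```bash
python3 s.py
```

```text
t 17.2667 tcp [529.6 405.2  53. ] yaw -3.74 F [-1.7 -3.7 10.4] T [-0.54  0.5   0.04] gap 0.5 sy 376.93 q [ 0.58  0.43  1.44 -0.    1.27  2.21]
```

Contact at z = 53.0 with 10 N. Ease slightly and draw towards the handle.

Request:
drive_tool(targets="0 0 -0.015 0 0 0 0;-0.1 0 0 0 0 0 0;-0.1 0 0 0 0 0 0;-0.1 0 0 0 0 0 0;-0.1 0 0 0 0 0 0;-0.1 0 0 0 0 0 0;-0.1 0 0 0 0 0 0;-0.1 0 0 0 0 0 0;-0.1 0 0 0 0 0 0;0 0 0 0 0 0 0")

```text
t: 18.1
tcp_pos: [0.5098, 0.4065, 0.0528]
orientation: [[0.998, -0.065, 0.002], [-0.065, -0.998, 0.0], [0.002, -0.001, -1.0]]
force: [2.0, -3.6, 7.1]
finger_gap: 0.0007
```

```bash
python3 s.py
```

```text
t 18.1 tcp [509.8 406.5  52.8] yaw -3.75 F [ 2.  -3.6  7.1] T [-0.51 -0.41  0.01] gap 0.7 sy 379.26 q [ 0.59  0.39  1.49 -0.    1.26  2.23]
```

Request:
drive_tool(targets="0 0 -0.2 0 0 0 0;0 0 -0.2 0 0 0 0;0.2 0.02 0 0 0 0 0;0.2 0.02 0 0 0 0 0;0.2 0 0 0 0 0 0;0.2 0 0 0 0 0 0;0 0 0 0 0 0 0;0 0 0 0 0 0 0;0 0 0 0 0 0 0;0 0 0 0 0 0 0")

```text
t: 18.93
tcp_pos: [0.5286, 0.4042, 0.0615]
orientation: [[0.998, -0.065, -0.0], [-0.065, -0.998, -0.0], [-0.0, 0.0, -1.0]]
force: [-1.3, 0.8, -0.3]
finger_gap: 0.0005
```

```bash
python3 s.py; cat > jaw.py <<'E'
from h import *
import sys
def jaw(fn,u,save=None,mouth=None):
    im,P=grab("wrist",fn); hsv=cv2.cvtColor(im,cv2.COLOR_BGR2HSV); n=np.array([-u[1],u[0]])
    # sample across jaws at several x ahead; report saturation profile transitions in wrench y (plane z)
    return im,P
if __name__=="__main__":
    a=np.radians(-3.73); u=np.array([np.cos(a),np.sin(a)]); n=np.array([-u[1],u[0]]); mouth=np.array([560.6,411.0])
    im,P=grab("wrist",sys.argv[1]); hsv=cv2.cvtColor(im,cv2.COLOR_BGR2HSV).astype(np.float32)
    t=np.arange(-60,40,.25)
    for dx in (-6,0,6):
        pts=np.c_[(mouth+dx*u+t[:,None]*n)/1000,np.full(len(t),.045)]
        px=proj("wrist",pts,P).astype(np.float32)
        s=cv2.remap(hsv[:,:,1],px[:,0].reshape(-1,1),px[:,1].reshape(-1,1),1).ravel()
        m=(s>55).astype(int); e=np.where(np.diff(m))[0]
        print(dx,"sat edges y",t[e].tolist(), "px at y=18,-20",px[np.abs(t-18).argmin()].round().tolist(),px[np.abs(t+20).argmin()].round().tolist())
E
python3 jaw.py w6.png; python3 -c "
import cv2
im=cv2.imread('pics/w6.png');cv2.imwrite('pics/w6c.png',cv2.resize(im[130:350,200:520],(800,550),interpolation=2))"
```

```text
t 18.9333 tcp [528.6 404.2  61.5] yaw -3.73 F [-1.3  0.8 -0.3] T [0.01 0.03 0.02] gap 0.5 sy 375.94 q [0.58 0.42 1.44 0.   1.28 2.21]
-6 sat edges y [-41.0, -38.75, -21.5, 15.5] px at y=18,-20 [257.0, 230.0] [344.0, 230.0]
0 sat edges y [-41.0, -38.75, -21.5, 15.5] px at y=18,-20 [256.0, 217.0] [344.0, 217.0]
6 sat edges y [-41.25, -38.75, -21.5, 15.75] px at y=18,-20 [256.0, 203.0] [344.0, 203.0]
```

View pics/w6c.png

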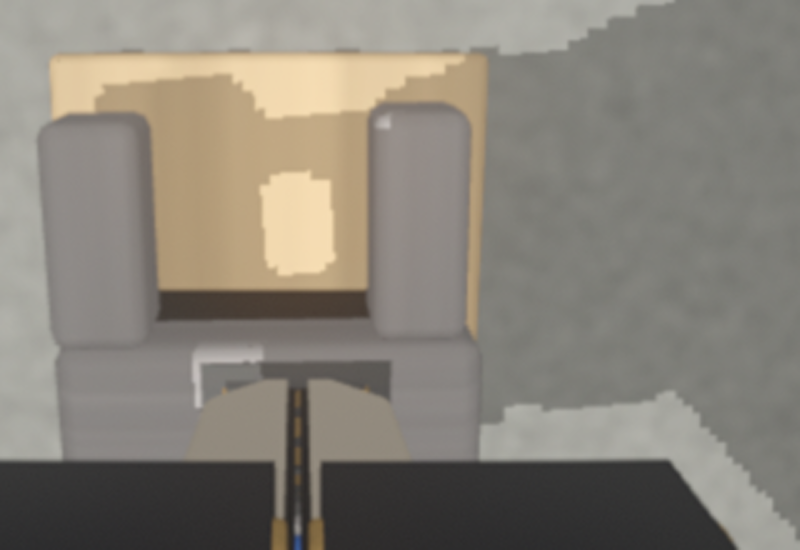

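Crop: both inner faces are visible. Re-cast at their lower edge, the opening is about 40.8 mm, and the fixed face sits at y = 18 as expected. One more stroke of about 19 mm.

Request:
drive_tool(targets="0.04 0 0.2 0 0 0 0;0 0 0.1 0 0 0 0;0 0 0.08 0 0 0 0;0 0 0.03 0 0 0 0;0 0 0 0 0 0 0;0 0 0 0 0 0 0;-0.1 0 0 0 0 0 0;-0.1 0 0 0 0 0 0;-0.1 0 0 0 0 0 0;-0.1 0 0 0 0 0 0")

```text
t: 19.82
tcp_pos: [0.5218, 0.4046, 0.0532]
orientation: [[0.998, -0.066, 0.004], [-0.066, -0.998, 0.0], [0.004, -0.001, -1.0]]
force: [2.8, -3.8, 6.8]
finger_gap: 0.0006
```

Request:
drive_tool(targets="-0.1 0 0 0 0 0 0;-0.1 0 0 0 0 0 0;-0.1 0 0 0 0 0 0;-0.07 0 0 0 0 0 0;0 0 0 0 0 0 0;0 0 0 0 0 0 0;0 0 0 0 0 0 0;0 0 -0.2 0 0 0 0;0 0 -0.2 0 0 0 0;0 0 0 0 0 0 0")

```text
t: 20.65
tcp_pos: [0.511, 0.4058, 0.0626]
orientation: [[0.998, -0.065, 0.001], [-0.065, -0.998, 0.001], [0.001, -0.001, -1.0]]
force: [-0.2, -0.3, -0.0]
finger_gap: 0.0005
```

Request:
drive_tool(targets="0 0 -0.5 0 0 0 0;0 0 -1 0 0 0 0;0 0 -1 0 0 0 0;0 0 -1 0 0 0 0;0 0 0 0 0 0 0.5;0 0 0 0 0 0 0.5;0 0 0 0 0 0 0.5;0 0 0 0 0 0 0.5;0 0 0 0 0 0 0.5;0 0 0 0 0 0 0.5")

```text
t: 21.48
tcp_pos: [0.5099, 0.4049, 0.1475]
orientation: [[0.998, -0.065, -0.002], [-0.065, -0.998, -0.001], [-0.002, 0.001, -1.0]]
force: [0.1, 0.4, -0.5]
finger_gap: 0.036
```

```bash
python3 s.py; cat > jaw2.py <<'E'
from h import *
import sys
a=np.radians(-3.73); u=np.array([np.cos(a),np.sin(a)]); n=np.array([-u[1],u[0]]); mouth=np.array([560.6,411.0])
fn=sys.argv[1]
im,P=grab("wrist",fn)
hsv=cv2.cvtColor(im,cv2.COLOR_BGR2HSV).astype(np.float32)
cy=(P[2][:2]*1000-mouth)@n; print("cam y",cy.round(1),"z",P[2][2].round(3))
for z in (.027,.045):
  t=np.arange(-60,40,.25)
  for dx in (-8,-4,0,4,8):
    pts=np.c_[(mouth+dx*u+t[:,None]*n)/1000,np.full(len(t),z)]
    px=proj("wrist",pts,P).astype(np.float32)
    s=cv2.remap(hsv[:,:,1],px[:,0].reshape(-1,1),px[:,1].reshape(-1,1),1).ravel()
    e=np.where(np.diff((s>55).astype(int)))[0]; print(z,dx,t[e].tolist())
E
python3 jaw2.py w7.png
```

```text
t 21.4833 tcp [509.9 404.9 147.5] yaw -3.74 F [ 0.1  0.4 -0.5] T [0.05 0.06 0.  ] gap 36.0 sy 377.63 q [ 0.59  0.31  1.41 -0.    1.42  2.23]
cam y -9.4 z 0.314
0.027 -8 [-45.5, -37.5, -19.25, 17.75]
0.027 -4 [-45.5, -37.25, -19.25, 17.75]
0.027 0 [-45.5, -37.25, -19.0, 18.0]
0.027 4 [-45.5, -37.25, -19.0, 18.0]
0.027 8 [-45.5, -37.25, -18.75, 18.0]
0.045 -8 [-43.25, -35.75, -18.5, 16.25]
0.045 -4 [-43.25, -35.5, -18.5, 16.25]
0.045 0 [-43.25, -35.5, -18.5, 16.25]
0.045 4 [-43.25, -35.5, -18.25, 16.25]
0.045 8 [-43.25, -35.5, -18.25, 16.25]
```

Opening is 37.0 mm with the fixed face at +17.9. Gripping the handle 25 mm ahead of wrench_grip.

```bash
python3 go.py 475.8 416.5 17.5 -3.73
```

```text
turn first shift [-1.4   -0.371  5.214] turn z -0.0
turn last shift [-1.4   -0.371  5.214] turn z -0.0
```

Request:
drive_tool(targets="-0.7 -0.18 0 0 0 0 0.6;-0.7 -0.19 0 0 0 0 0.6;0 0 0.8 0 0 0 0.6;0 0 0.8 0 0 0 0.6;0 0 0.8 0 0 0 0.6;0 0 0.8 0 0 0 0.6;0 0 0.8 0 0 0 0.6;0 0 0.8 0 0 0 0.6;0 0 0.4 0 0 0 0.6;0 0 0 0 0 0 0.6")

```text
t: 22.37
tcp_pos: [0.4741, 0.4152, 0.0154]
orientation: [[0.998, -0.065, -0.005], [-0.065, -0.998, -0.003], [-0.005, 0.004, -1.0]]
force: [-0.7, -0.2, 0.1]
finger_gap: 0.0557
```

Request:
drive_tool(targets="0 0 0 0 0 0 0.05;0 0 0 0 0 0 0.05;0 0 0 0 0 0 0.05;0 0 0 0 0 0 0.05;0 0 0 0 0 0 0.05;0 0 0 0 0 0 0.05;0 0 0 0 0 0 0.05;0 0 0 0 0 0 0.05;0 0 0 0 0 0 0.05;0 0 0 0 0 0 0.05")

```text
t: 23.2
tcp_pos: [0.4768, 0.4169, 0.0199]
orientation: [[0.998, -0.065, 0.001], [-0.065, -0.998, 0.0], [0.001, -0.0, -1.0]]
force: [-1.5, -2.8, 5.4]
finger_gap: 0.0218
```

```bash
python3 s.py;python3 jaw2.py w8.png | tail -5; python3 go.py 480 417 170 22.5
```

```text
t 23.2 tcp [476.8 416.9  19.9] yaw -3.74 F [-1.5 -2.8  5.4] T [-0.53  0.2   0.06] gap 21.8 sy 391.38 q [ 0.64  0.39  1.56 -0.    1.19  2.27]
0.045 -8 [-37.25, -34.25, -16.25, 17.0]
0.045 -4 [-37.25, -34.25, -16.25, 17.0]
0.045 0 [-37.5, -34.25, -16.25, 17.0]
0.045 4 [-37.5, -34.25, -16.25, 17.0]
0.045 8 [-37.5, -34.25, -16.0, 17.0]
turn first shift [ 0.12   0.044 -6.004] turn z -0.458
turn last shift [ 0.127 -0.014 -6.004] turn z -0.458
```

Request:
drive_tool(targets="0 0 -0.4 0 0 0 0.05;0 0 -0.7 0 0 0 0.05;0 0 -0.8 0 0 0 0.05;0 0 -0.8 0 0 0 0.05;0 0 -0.8 0 0 0 0.05;0 0 -0.8 0 0 0 0.05;0 0 -0.8 0 0 0 0.05;0 0 -0.8 0 0 0 0.05;0 0 -0.1 0 0 0 0.05;0 0 0 0 0 0 0.05")

```text
t: 24.08
tcp_pos: [0.477, 0.4176, 0.1707]
orientation: [[0.998, -0.065, 0.002], [-0.065, -0.998, 0.002], [0.002, -0.002, -1.0]]
force: [-0.5, -0.1, -3.4]
finger_gap: 0.0215
```

```bash
python3 s.py; python3 - <<'E'
from h import *
from go import go
t=np.radians(22.5); u=np.array([np.cos(t),np.sin(t)]); n=np.array([-u[1],u[0]]); nut=np.array([665.6,-53.0])
p=nut-84*u+.94*n; print(p); go(p[0],p[1],130,22.5)
E
```

```text
t 24.0833 tcp [477.  417.6 170.7] yaw -3.73 F [-0.5 -0.1 -3.4] T [0.03 0.1  0.  ] gap 21.5 sy 392.05 q [0.64 0.24 1.45 0.   1.45 2.27]
[587.63439684 -84.27696156]
turn first shift [-3.595 20.239  1.629] turn z -0.458
turn last shift [ 5.721 19.744  1.629] turn z -0.458
```

Request:
drive_tool(targets="0 0 0 0 0 -0.1145 0.05;0 0 0 0 0 -0.1145 0.05;0 0 0 0 0 -0.1145 0.05;0 0 0 0 0 -0.1145 0.05;-0.1 0.5 0 0 0 0 0.05;-0.17 0.96 0 0 0 0 0.05;-0.17 0.96 0 0 0 0 0.05;-0.17 0.96 0 0 0 0 0.05;-0.17 0.96 0 0 0 0 0.05;-0.17 0.96 0 0 0 0 0.05")

```text
t: 24.92
tcp_pos: [0.5042, 0.2833, 0.167]
orientation: [[0.925, 0.38, -0.003], [0.38, -0.925, -0.001], [-0.003, 0.0, -1.0]]
force: [1.6, -0.3, -3.7]
finger_gap: 0.0218
```

Request:
drive_tool(targets="-0.17 0.96 0 0 0 0 0.05;-0.17 0.96 0 0 0 0 0.05;-0.17 0.96 0 0 0 0 0.05;-0.17 0.96 0 0 0 0 0.05;-0.17 0.96 0 0 0 0 0.05;-0.17 0.96 0 0 0 0 0.05;-0.17 0.96 0 0 0 0 0.05;-0.17 0.96 0 0 0 0 0.05;-0.17 0.96 0 0 0 0 0.05;-0.17 0.96 0 0 0 0 0.05")

```text
t: 25.75
tcp_pos: [0.5565, 0.0456, 0.1671]
orientation: [[0.925, 0.38, -0.003], [0.38, -0.925, -0.0], [-0.003, -0.001, -1.0]]
force: [0.1, -0.4, -2.8]
finger_gap: 0.0216
```

Request:
drive_tool(targets="-0.17 0.96 0 0 0 0 0.05;-0.17 0.96 0 0 0 0 0.05;-0.17 0.96 0 0 0 0 0.05;-0.17 0.96 0 0 0 0 0.05;-0.1 0.5 0 0 0 0 0.05;0 0 0 0 0 0 0.05;0 0 0 0 0 0 0.05;0 0 0 0 0 0 0.05;0 0 0 0 0 0 0.05;0 0 0 0 0 0 0.05")

```text
t: 26.58
tcp_pos: [0.581, -0.0592, 0.1689]
orientation: [[0.923, 0.384, -0.0], [0.384, -0.923, 0.0], [-0.0, -0.0, -1.0]]
force: [0.3, -0.5, -3.8]
finger_gap: 0.0218
```

```bash
python3 s.py; python3 go.py 587.6 -84.3 115 22.5
```

```text
t 26.5833 tcp [581.  -59.2 168.9] yaw 22.56 F [ 0.3 -0.5 -3.8] T [-0.    0.09  0.02] gap 21.8 sy -89.53 q [-0.19  0.12  1.6   0.    1.43  0.99]
turn first shift [-0.14   1.028  2.155] turn z 0.001
turn last shift [-0.141  1.028  2.155] turn z 0.001
```

Request:
drive_tool(targets="-0.07 0.51 0 0 0 0 0.05;-0.07 0.51 0 0 0 0 0.05;0 0 0.5 0 0 0 0.05;0 0 0.5 0 0 0 0.05;0 0 0.5 0 0 0 0.05;0 0 0.5 0 0 0 0.05;0 0 0.15 0 0 0 0.05;0 0 0 0 0 0 0.05;0 0 0 0 0 0 0.05;0 0 0 0 0 0 0.05")

```text
t: 27.42
tcp_pos: [0.5882, -0.0852, 0.116]
orientation: [[0.924, 0.383, 0.001], [0.383, -0.924, -0.0], [0.001, 0.001, -1.0]]
force: [0.2, 0.2, -3.5]
finger_gap: 0.0218
```

```bash
python3 s.py; python3 -c "
from h import *
im,_=grab('wrist','w9.png')"
```

```text
t 27.4167 tcp [588.2 -85.2 116. ] yaw 22.52 F [ 0.2  0.2 -3.5] T [-0.02 -0.01 -0.  ] gap 21.8 sy -115.83 q [-0.23  0.18  1.62  0.    1.34  0.95]
```

View pics/w9.png

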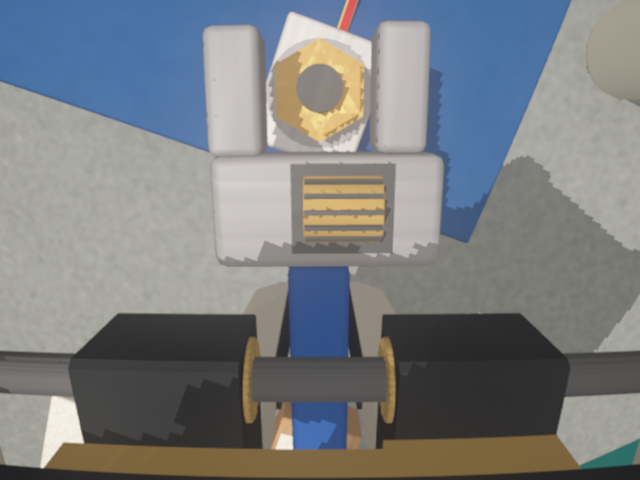

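View: nut hexagon (319,90), corners up and down, flats at columns 274/364. The jaws' inner edges are at 266/373, so the wrench is centred and aligned. Checking along the axis.

```bash
python3 - <<'E'
from h import *
P=pose("wrist"); st=ctrl.get_state(); p=np.array(st["tcp_pos"])*1000; t=np.radians(22.52); u=np.array([np.cos(t),np.sin(t)]); n=np.array([-u[1],u[0]])
def q(px,z):
    w=plane("wrist",px,z,P)[:,:2]*1000-p[:2]; return np.c_[w@u,w@n].round(1).tolist()
im=cv2.imread("pics/w9.png"); hsv=cv2.cvtColor(im,cv2.COLOR_BGR2HSV); k=np.zeros(im.shape[:2],np.uint8); k[25:150,262:376]=cv2.inRange(hsv,(12,90,40),(32,255,255))[25:150,262:376]
c=max(cv2.findContours(k,0,1)[0],key=cv2.contourArea).reshape(-1,2); w=plane("wrist",c,.0975,P)[:,:2].astype(np.float32)*1000; r=cv2.minAreaRect(w)
d=np.array(r[0])-p[:2]; print("nut",r, "wr frame",d@u,d@n)
print("stud",q([(320,89)],.1105))
z=p[2]/1000+.016
print("throat bottom/top",q([(319,151)],z-.01),q([(319,155)],z+.01),"tip",q([(235,27),(400,23)],z+.01))
for zz in (z-.009,z+.009): print("jaw faces",q([(264,90),(373,90)],zz))
E
```

```text
nut ((666.0797119140625, -53.06842041015625), (40.1265754699707, 35.61857986450195), 21.86768913269043) wr frame 84.06081149260827 -0.02564727003813516
stud [[83.6, -0.2]]
throat bottom/top [[60.8, 0.2]] [[60.7, 0.2]] tip [[99.5, 25.7], [100.7, -24.4]]
jaw faces [[82.3, 19.6], [82.3, -18.9]]
jaw faces [[80.9, 17.4], [80.9, -16.7]]
```

Request:
drive_tool(targets="0 0.016 0.3 0 0 0 0.05;0 0 0.3 0 0 0 0.05;0 0 0.24 0 0 0 0.05;0 0 0 0 0 0 0.05;0 0 0.1 0 0 0 0.05;0 0 0.1 0 0 0 0.05;0 0 0.1 0 0 0 0.05;0 0 0 0 0 0 0.05;0 0 0 0 0 0 0.05;0 0 0 0 0 0 0.05")

```text
t: 28.3
tcp_pos: [0.588, -0.0856, 0.0869]
orientation: [[0.924, 0.383, 0.0], [0.383, -0.924, -0.0], [0.0, 0.0, -1.0]]
force: [0.4, -0.0, -2.9]
finger_gap: 0.0219
```

```bash
python3 s.py
```

```text
t 28.3 tcp [588.  -85.6  86.9] yaw 22.5 F [ 0.4 -0.  -2.9] T [ 0.01  0.06 -0.01] gap 21.9 sy -116.27 q [-0.23  0.21  1.64 -0.    1.29  0.95]
```

Request:
drive_tool(targets="0 0 0.1 0 0 0 0.05;0 0 0.1 0 0 0 0.05;0 0 0.1 0 0 0 0.05;0 0 0.1 0 0 0 0.05;0 0 0.08 0 0 0 0.05;0 0 0 0 0 0 0.05;0 0 0 0 0 0 0.05;0 0 0 0 0 0 0.05;0 0 0 0 0 0 0.05;0 0 0 0 0 0 0.05")

```text
t: 29.13
tcp_pos: [0.5879, -0.0856, 0.0749]
orientation: [[0.924, 0.383, 0.0], [0.383, -0.924, 0.0], [0.0, 0.0, -1.0]]
force: [-0.8, -0.2, -3.8]
finger_gap: 0.0219
```

```bash
python3 s.py
```

```text
t 29.1333 tcp [587.9 -85.6  74.9] yaw 22.51 F [-0.8 -0.2 -3.8] T [-0.03  0.1  -0.03] gap 21.9 sy -116.2 q [-0.23  0.23  1.65  0.    1.26  0.95]
```

The jaws slid over the nut without contact force. Turning clockwise on an arc about the nut axis (radius 84 mm).

Request:
drive_tool(targets="0.006 -0.2015 0 0 0 0.06 0.05;0.006 -0.2015 0 0 0 0.06 0.05;0.006 -0.2015 0 0 0 0.06 0.05;0.006 -0.2015 0 0 0 0.06 0.05;0.006 -0.2015 0 0 0 0.06 0.05;0.006 -0.2015 0 0 0 0.06 0.05;0.006 -0.2015 0 0 0 0.06 0.05;0.006 -0.2015 0 0 0 0.06 0.05;0.006 -0.2015 0 0 0 0.06 0.05;0.006 -0.2015 0 0 0 0.06 0.05")

```text
t: 29.97
tcp_pos: [0.5831, -0.0357, 0.0749]
orientation: [[0.978, -0.208, -0.0], [-0.208, -0.978, 0.0], [-0.0, -0.0, -1.0]]
force: [-1.1, 1.1, -3.2]
finger_gap: 0.0218
```

```bash
cat > n.py <<'E'
from h import *
st=ctrl.get_state(); p=np.array(st["tcp_pos"])*1000; R=np.array(st["orientation"]); v=np.array([665.8,-53.0])-p[:2]
print("radius to nut",np.linalg.norm(v).round(2),"in tool",(R[:2,:2].T@v).round(2))
E
python3 s.py; python3 n.py
```

```text
t 29.9667 tcp [583.1 -35.7  74.9] yaw -12.02 F [-1.1  1.1 -3.2] T [0.09 0.15 0.26] gap 21.8 sy -66.1 q [-0.15  0.2   1.68  0.    1.26  1.63]
radius to nut 84.47 in tool [84.47 -0.24]
```

Request:
drive_tool(targets="0.006 -0.2015 0 0 0 0.06 0.05;0.006 -0.2015 0 0 0 0.06 0.05;0.006 -0.2015 0 0 0 0.06 0.05;0.006 -0.2015 0 0 0 0.06 0.05;0.006 -0.2015 0 0 0 0.06 0.05;0.001 -0.067 0 0 0 0.02 0.05;0.001 -0.067 0 0 0 0.02 0.05;0 0 0 0 0 0 0.05;0 0 0 0 0 0 0.05;0 0 0 0 0 0 0.05")

```text
t: 30.8
tcp_pos: [0.5936, -0.0095, 0.0747]
orientation: [[0.855, -0.519, -0.0], [-0.519, -0.855, 0.001], [-0.001, -0.0, -1.0]]
force: [-2.5, 4.3, -2.9]
finger_gap: 0.0217
```

```bash
python3 s.py; python3 n.py
```

```text
t 30.8 tcp [593.6  -9.5  74.7] yaw -31.29 F [-2.5  4.3 -2.9] T [0.83 0.31 0.35] gap 21.7 sy -40.51 q [-0.1   0.23  1.65  0.    1.26  2.01]
radius to nut 84.33 in tool [84.33 -0.32]
```

Request:
drive_tool(targets="0.002 -0.067 0 0 0 0.02 0.05;0.001 -0.067 0 0 0 0.02 0.05;0 0 0 0 0 0 0.05;0 0 0 0 0 0 0.05;0 0 0 0 0 0 0.05;0 0 0 0 0 0 0.05;0 0 0 0 0 0 0.05;0 0 0 0 0 0 0.05;0 0 0 0 0 0 0.05;0 0 0 0 0 0 0.05")

```text
t: 31.63
tcp_pos: [0.5955, -0.0066, 0.0747]
orientation: [[0.832, -0.554, -0.0], [-0.554, -0.832, 0.001], [-0.0, -0.0, -1.0]]
force: [-2.7, 6.2, -2.6]
finger_gap: 0.0219
```

```bash
python3 s.py; python3 n.py
```

```text
t 31.6333 tcp [595.5  -6.6  74.7] yaw -33.66 F [-2.7  6.2 -2.6] T [0.95 0.25 0.34] gap 21.9 sy -37.75 q [-0.1   0.23  1.65  0.    1.27  2.06]
radius to nut 84.22 in tool [84.21 -0.34]
```

Request:
drive_tool(targets="0.001 -0.08 0 0 0 0.02 0.05;0.001 -0.08 0 0 0 0.02 0.05;0 0 0 0 0 0 0.05;0 0 0 0 0 0 0.05;0 0 0 0 0 0 0.05;0 0 0 0 0 0 0.05;0 0 0 0 0 0 0.05;0 0 0 0 0 0 0.05;0 0 0 0 0 0 0.05;0 0 0 0 0 0 0.05")

```text
t: 32.47
tcp_pos: [0.5977, -0.0037, 0.0747]
orientation: [[0.81, -0.587, -0.0], [-0.587, -0.81, 0.0], [-0.0, 0.0, -1.0]]
force: [-2.5, 3.8, -2.9]
finger_gap: 0.0216
```

```bash
python3 s.py; python3 n.py
```

```text
t 32.4667 tcp [597.7  -3.7  74.7] yaw -35.94 F [-2.5  3.8 -2.9] T [0.7  0.6  0.29] gap 21.6 sy -34.95 q [-0.09  0.24  1.64 -0.    1.27  2.11]
radius to nut 84.04 in tool [ 8.404e+01 -2.000e-02]
```

Request:
drive_tool(targets="0.001 -0.07 0 0 0 0.02 0.05;0.001 -0.07 0 0 0 0.02 0.05;0.001 -0.07 0 0 0 0.02 0.05;0 0 0 0 0 0 0.05;0 0 0 0 0 0 0.05;0 0 0 0 0 0 0.05;0 0 0 0 0 0 0.05;0 0 0 0 0 0 0.05;0 0 0 0 0 0 0.05;0 0 0 0 0 0 0.05")

```text
t: 33.3
tcp_pos: [0.6015, 0.0001, 0.075]
orientation: [[0.773, -0.634, 0.001], [-0.634, -0.773, -0.0], [0.001, -0.0, -1.0]]
force: [1.6, -3.2, -3.4]
finger_gap: 0.0219
```

```bash
python3 s.py; python3 n.py; python3 -c "
from h import *
im,_=grab('wrist','w10.png')"
```

```text
t 33.3 tcp [6.015e+02 1.000e-01 7.500e+01] yaw -39.38 F [ 1.6 -3.2 -3.4] T [-0.23 -0.18  0.36] gap 21.9 sy -31.31 q [-0.08  0.24  1.63 -0.    1.27  2.17]
radius to nut 83.39 in tool [83.39  0.31]
```

```bash
python3 - <<'E'
from h import *
P=pose("wrist"); 
im=cv2.imread("pics/w10.png"); hsv=cv2.cvtColor(im,cv2.COLOR_BGR2HSV); c0=proj("wrist",[[.6658,-.053,.0975]],P)[0].astype(int); print(c0)
k=np.zeros(im.shape[:2],np.uint8); x,y=c0; s=62; y0=max(y-s,0); k[y0:y+s,x-s:x+s]=cv2.inRange(hsv,(12,90,40),(32,255,255))[y0:y+s,x-s:x+s]
c=max(cv2.findContours(k,0,1)[0],key=cv2.contourArea).reshape(-1,2); w=plane("wrist",c,.0975,P)[:,:2].astype(np.float32)*1000; print(cv2.minAreaRect(w))
cv2.imwrite("pics/w10c.png",cv2.resize(im[0:280,180:460],(580,580),interpolation=2))
E
```

```text
[317  83]
((665.7488403320312, -52.81432342529297), (36.08082580566406, 38.45079040527344), 56.13233184814453)
```

View pics/w10c.png

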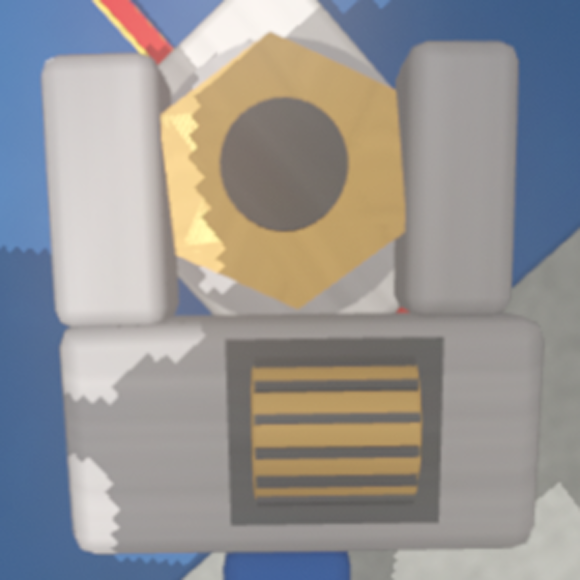

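View: the nut corner axis leans about 5.7° CCW of the tool, and the jaws lie against the flats with play taken up. Nut yaw is −33.9°, so the turn is about 1.16 rad. With about 0.5 N m now resisting (it turns at 0.15), the nut is at its hard stop. Easing back and lifting off.

Request:
drive_tool(targets="0 0.05 0 0 0 -0.015 0.05;0 0.05 0 0 0 -0.015 0.05;0 0 0 0 0 0 0.05;0 0 0 0 0 0 0.05;0 0 -0.1 0 0 0 0.05;0 0 -0.2 0 0 0 0.05;0 0 -0.2 0 0 0 0.05;0 0 -0.2 0 0 0 0.05;0 0 -0.2 0 0 0 0.05;0 0 -0.2 0 0 0 0.05")

```text
t: 34.18
tcp_pos: [0.5996, -0.0015, 0.1028]
orientation: [[0.792, -0.611, 0.0], [-0.611, -0.792, -0.0], [0.0, -0.0, -1.0]]
force: [4.0, -1.1, -7.1]
finger_gap: 0.0215
```

Request:
drive_tool(targets="0 0 -0.3 0 0 0 0.05;0 0 -0.5 0 0 0 0.05;0 0 -0.7 0 0 0 0.05;0 0 -0.8 0 0 0 0.05;0 0 -0.8 0 0 0 0.05;0 0 0 0 0 0 0.05;0 0 0 0 0 0 0.05;0 0 0 0 0 0 0.05;0 0 0 0 0 0 0.05;0 0 0 0 0 0 0.05")

```text
t: 35.02
tcp_pos: [0.5984, -0.0013, 0.1779]
orientation: [[0.792, -0.611, -0.003], [-0.611, -0.792, 0.0], [-0.003, 0.002, -1.0]]
force: [0.3, -0.8, -3.2]
finger_gap: 0.0216
```

```bash
python3 s.py; python3 - <<'E'
from h import *
im,P=grab("wrist","w11.png"); hsv=cv2.cvtColor(im,cv2.COLOR_BGR2HSV); c0=proj("wrist",[[.6658,-.053,.0975]],P)[0].astype(int); print(c0)
k=np.zeros(im.shape[:2],np.uint8); x,y=c0; s=45; y0=max(y-s,0); k[y0:y+s,x-s:x+s]=cv2.inRange(hsv,(12,90,40),(32,255,255))[y0:y+s,x-s:x+s]
c=max(cv2.findContours(k,0,1)[0],key=cv2.contourArea).reshape(-1,2); w=plane("wrist",c,.0975,P)[:,:2].astype(np.float32)*1000; print(cv2.minAreaRect(w))
E
python3 go.py 500 380 170 -3.73
```

```text
t 35.0167 tcp [598.4  -1.3 177.9] yaw -37.65 F [ 0.3 -0.8 -3.2] T [0.12 0.01 0.01] gap 21.6 sy -32.63 q [-0.09  0.15  1.54  0.    1.45  2.14]
[316  97]
((665.722412109375, -53.04178237915039), (39.71429443359375, 35.42676544189453), 26.06743621826172)
turn first shift [ -4.927 -14.966   0.325] turn z -0.592
turn last shift [-12.442  -9.668   0.325] turn z -0.592
```

```bash
python3 - <<'E'
from h import *
m=ctrl.camera_model("wrist"); T=np.array(m["T_tool_cam"]); P=(m,T[:3,:3],T[:3,3])  # tool frame
for f in ("w9.png","w10.png","w11.png"):
    im=cv2.imread("pics/"+f); hsv=cv2.cvtColor(im,cv2.COLOR_BGR2HSV)
    # dark slot + worm: slot = non-light region within head; fit using worm brass stripes
    k=np.zeros(im.shape[:2],np.uint8); k[165:255,285:405]=cv2.inRange(hsv,(12,60,40),(32,255,255))[165:255,285:405]
    k=cv2.morphologyEx(k,cv2.MORPH_CLOSE,np.ones((15,15)))
    c=max(cv2.findContours(k,0,1)[0],key=cv2.contourArea).reshape(-1,2)
    # tool z of worm top: TCP is 16.1 below mouth -> worm top at z=-(16.1+17)
    w=plane("wrist",c,-.0331,P)[:,:2].astype(np.float32)*1000; r=cv2.minAreaRect(w); print(f,np.round(r[0],1),np.round(r[1],1),round(r[2],2))
    # throat/head rear edge: rows of grey->other at several columns below slot
    rows=[]
    for cc in (225,240,255,270,365,380,395,410,425):
        col=hsv[180:300,cc].astype(int); g=(col[:,1]<40)&(col[:,2]>130)
        rows.append((cc,180+np.where(g)[0].max()) if g.any() else None)
    print(rows)
E
```

```text
w9.png [44.5  8.4] [25.9 21. ] 89.97
[(225, np.int64(299)), (240, np.int64(299)), (255, np.int64(299)), (270, np.int64(299)), (365, np.int64(299)), (380, np.int64(299)), (395, np.int64(274)), (410, np.int64(260)), (425, np.int64(267))]
w10.png [45.  8.] [25.9 20.1] 88.52
[(225, np.int64(266)), (240, np.int64(266)), (255, np.int64(299)), (270, np.int64(299)), (365, np.int64(299)), (380, np.int64(299)), (395, np.int64(299)), (410, np.int64(299)), (425, np.int64(299))]
w11.png [48.9  7.2] [22.8 17.4] 88.36
[(225, np.int64(299)), (240, np.int64(299)), (255, np.int64(299)), (270, np.int64(299)), (365, np.int64(299)), (380, np.int64(299)), (395, np.int64(299)), (410, np.int64(299)), (425, np.int64(299))]
```

The worm appears 12 % smaller than before the lift, so the wrench may have tilted or slipped when it came off the nut. Looking.

```bash
python3 - <<'E'
from h import *
w=cv2.imread("pics/w11.png"); s,_=grab("scene","sc2.png")
q=proj("scene",[[.6,-.0,.18]])[0].astype(int); print(q)
x,y=q; c=s[max(y-110,0):y+130,max(x-120,0):x+120]
cv2.imwrite("pics/v14.png",np.hstack([cv2.resize(w,(400,300)),cv2.resize(c,(300,300),interpolation=2)]))
E
```

```text
[327 231]
```

View pics/v14.png

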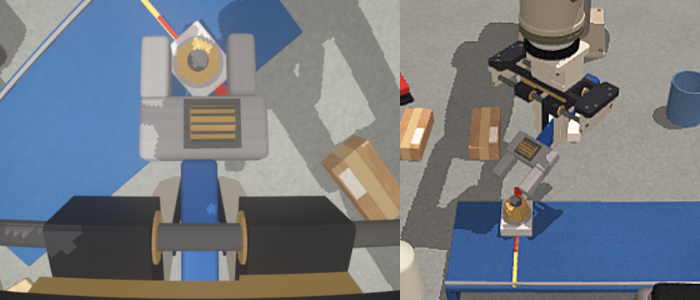

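View: the head hangs down in the grip (pitched), and a carton now lies skewed at right. Quantifying the pitch from worm position and size.

```bash
cat > pit.py <<'E'
from h import *
from scipy.optimize import least_squares
m=ctrl.camera_model("wrist"); T=np.array(m["T_tool_cam"]); P=(m,T[:3,:3],T[:3,3])
def slot(f,roi):
    im=cv2.imread("pics/"+f); hsv=cv2.cvtColor(im,cv2.COLOR_BGR2HSV); a,b,c,d=roi
    k=np.zeros(im.shape[:2],np.uint8); k[b:d,a:c]=cv2.inRange(hsv,(12,60,40),(32,255,255))[b:d,a:c]
    k=cv2.morphologyEx(k,cv2.MORPH_CLOSE,np.ones((15,15)))
    ct=max(cv2.findContours(k,0,1)[0],key=cv2.contourArea).astype(np.float32)
    bx=cv2.boxPoints(cv2.minAreaRect(ct)); o=bx[np.argsort(bx[:,1])]; t=o[:2][np.argsort(o[:2,0])]; b2=o[2:][np.argsort(o[2:,0])]
    return np.vstack([t,b2])
def fit(f,roi,ref="w9.png"):
    a=slot(ref,(285,165,405,255)); b=slot(f,roi)
    X=plane("wrist",a,-.0311,P)   # visible roller rectangle ~2 mm under the top
    piv=np.array([0,0,-.019])
    def g(p):
        R=cv2.Rodrigues(np.array([0,0,p[1]]))[0]@cv2.Rodrigues(np.array([0,p[0],0]))[0]
        return (proj("wrist",(X-piv)@R.T+piv+np.array([p[2],p[3],0]),P)-b).ravel()
    s=least_squares(g,[0,0,0,0]); print(f,"pitch,yaw deg",np.degrees(s.x[:2]).round(2),"shift mm",(s.x[2:]*1000).round(2),"res px",np.abs(s.fun).max().round(2)); print(a.round(1).tolist(),b.round(1).tolist())
if __name__=="__main__":
    fit("w10.png",(285,165,405,255)); fit("w11.png",(350,190,500,305))
E
python3 pit.py
```

```text
w10.png pitch,yaw deg [-1.28 -0.99] shift mm [-0.19  0.5 ] res px 1.51
[[302.0, 176.0], [384.0, 176.0], [302.0, 242.0], [384.0, 242.0]] [[300.20001220703125, 177.0], [382.70001220703125, 175.60000610351562], [301.29998779296875, 240.0], [383.79998779296875, 238.60000610351562]]
w11.png pitch,yaw deg [-68.87   4.14] shift mm [9.86 9.48] res px 20.81
[[302.0, 176.0], [384.0, 176.0], [302.0, 242.0], [384.0, 242.0]] [[350.0, 190.0], [376.0, 190.0], [350.0, 222.0], [376.0, 222.0]]
```

```bash
sed -i 's/(350,190,500,305)/(285,150,405,260)/' pit.py; python3 pit.py
```

```text
w10.png pitch,yaw deg [-1.28 -0.99] shift mm [-0.19  0.5 ] res px 1.51
[[302.0, 176.0], [384.0, 176.0], [302.0, 242.0], [384.0, 242.0]] [[300.20001220703125, 177.0], [382.70001220703125, 175.60000610351562], [301.29998779296875, 240.0], [383.79998779296875, 238.60000610351562]]
w11.png pitch,yaw deg [-25.51  -1.17] shift mm [0.48 0.76] res px 2.31
[[302.0, 176.0], [384.0, 176.0], [302.0, 242.0], [384.0, 242.0]] [[302.1000061035156, 168.60000610351562], [375.5, 166.5], [303.70001220703125, 224.0], [377.1000061035156, 221.89999389648438]]
```

The wrench droops 25.5° about the pad axis, so I tilt the tool by as much to level it before placing it. Turning back and tilting.

Request:
drive_tool(targets="0 0 0 0 0 -0.1184 0.05;0 0 0 0 0 -0.1184 0.05;0 0 0 0 0 -0.1184 0.05;0 0 0 0 0 -0.1184 0.05;0 0 0 0 0 -0.1184 0.05;0 0 0 0 0.111 0 0.05;0 0 0 0 0.111 0 0.05;0 0 0 0 0.111 0 0.05;0 0 0 0 0.112 0 0.05;0 0 0 0 0 0.02 0.05")

```text
t: 35.95
tcp_pos: [0.5914, -0.0004, 0.1705]
orientation: [[0.903, -0.083, 0.421], [-0.079, -0.997, -0.027], [0.422, -0.009, -0.906]]
force: [-3.0, 0.3, -7.6]
finger_gap: 0.0222
```

Request:
drive_tool(targets="0 0 0 0 0 0 0.05;0 0 0 0 0 0 0.05;0 0 0 0 0 0 0.05;0 0 0 0 0 0 0.05;0 0 0 0 0 0 0.05;0 0 0 0 0 0 0.05;0 0 0 0 0 0 0.05;0 0 0 0 0 0 0.05;0 0 0 0 0 0 0.05;0 0 0 0 0 0 0.05")

```text
t: 36.78
tcp_pos: [0.5995, -0.0014, 0.1797]
orientation: [[0.899, -0.083, 0.429], [-0.079, -0.997, -0.028], [0.43, -0.009, -0.903]]
force: [0.4, 0.7, -3.0]
finger_gap: 0.0214
```

```bash
python3 s.py; cat > place.py <<'E'
from h import *
import sys
def ypr(deg,ax): v=np.zeros(3); v[ax]=np.radians(deg); return cv2.Rodrigues(v)[0]
def tgt(pitch,yaw,sx,sy,up=0,wyaw=-3.73,grip=(450.8,418.2,36.)):
    t=np.radians(wyaw); Rp=np.array([[np.cos(t),np.sin(t),0],[np.sin(t),-np.cos(t),0],[0,0,-1.]])
    Rw=ypr(yaw,2)@ypr(pitch,1); piv=np.array([0,0,-19.]); X=np.array([-26,.4,-16.1])
    Xn=Rw@(X-piv)+piv+[sx,sy,0]; Rt=Rp@Rw.T
    return Rt,np.array(grip)+[0,0,up]-Rt@Xn
def delta(Rt,p):
    st=ctrl.get_state(); R=np.array(st["orientation"]); q=np.array(st["tcp_pos"])*1000
    print("target",p.round(1),"shift in current axes",(R.T@(p-q)/25).round(3),"rot (tool)",cv2.Rodrigues(R.T@Rt)[0].ravel().round(3))
if __name__=="__main__":
    a=list(map(float,sys.argv[1:])); delta(*tgt(*a))
E
python3 -c "
from h import *
grab('wrist','w12.png')
from pit import fit
fit('w12.png',(270,130,420,270))"; python3 place.py -25.5 -1.17 .5 .8 80
```

```text
t 36.7833 tcp [599.5  -1.4 179.7] yaw -5.0 F [ 0.4  0.7 -3. ] T [ 0.06  0.54 -0.03] gap 21.4 sy -32.8 q [-0.1  -0.28  2.01  0.02  0.96  1.55]
w12.png pitch,yaw deg [-26.47   0.54] shift mm [ 0.31 -0.21] res px 2.36
[[302.0, 176.0], [384.0, 176.0], [302.0, 242.0], [384.0, 242.0]] [[304.0, 169.0], [377.0, 169.0], [304.0, 224.0], [377.0, 224.0]]
target [484.6 417.2 101.5] shift in current axes [ -6.799 -16.28    0.379] rot (tool) [0. 0. 0.]
```

Request:
drive_tool(targets="-0.2 -0.5 0 0 0 0 0.05;-0.38 -0.9 0.02 0 0 0 0.05;-0.38 -0.9 0.02 0 0 0 0.05;-0.38 -0.9 0.02 0 0 0 0.05;-0.38 -0.9 0.02 0 0 0 0.05;-0.38 -0.9 0.02 0 0 0 0.05;-0.38 -0.9 0.02 0 0 0 0.05;-0.38 -0.9 0.02 0 0 0 0.05;-0.38 -0.9 0.02 0 0 0 0.05;-0.38 -0.9 0.02 0 0 0 0.05")

```text
t: 37.67
tcp_pos: [0.5375, 0.221, 0.1387]
orientation: [[0.899, -0.083, 0.43], [-0.079, -0.996, -0.028], [0.431, -0.009, -0.902]]
force: [-0.5, -0.5, -4.3]
finger_gap: 0.0215
```

Request:
drive_tool(targets="-0.38 -0.9 0.02 0 0 0 0.05;-0.38 -0.9 0.02 0 0 0 0.05;-0.38 -0.9 0.02 0 0 0 0.05;-0.38 -0.9 0.02 0 0 0 0.05;-0.38 -0.9 0.02 0 0 0 0.05;-0.38 -0.9 0.02 0 0 0 0.05;-0.38 -0.9 0.02 0 0 0 0.05;-0.38 -0.9 0.02 0 0 0 0.05;0 0 0 0 0 0 0.05;0 0 0 0 0 0 0.05")

```text
t: 38.5
tcp_pos: [0.4856, 0.4062, 0.1034]
orientation: [[0.9, -0.081, 0.429], [-0.077, -0.997, -0.027], [0.43, -0.008, -0.903]]
force: [0.5, -0.6, -2.6]
finger_gap: 0.0218
```

Request:
drive_tool(targets="0 0 0 0 0 0 0.05;0 0 0 0 0 0 0.05;0 0 0 0 0 0 0.05;0 0 0 0 0 0 0.05;0 0 0 0 0 0 0.05;0 0 0 0 0 0 0.05;0 0 0 0 0 0 0.05;0 0 0 0 0 0 0.05;0 0 0 0 0 0 0.05;0 0 0 0 0 0 0.05")

```text
t: 39.33
tcp_pos: [0.4863, 0.405, 0.1038]
orientation: [[0.899, -0.083, 0.43], [-0.079, -0.996, -0.028], [0.43, -0.009, -0.903]]
force: [0.4, 0.6, -3.3]
finger_gap: 0.0218
```

```bash
python3 s.py; python3 -c "
from h import *
a,P=grab('wrist','w13.png')
from pit import fit
fit('w13.png',(270,130,420,270))
s,_=grab('scene','sc3.png')
q=proj('scene',[[.50,.41,.1]])[0].astype(int); x,y=q
cv2.imwrite('pics/v15.png',cv2.resize(s[y-90:y+90,x-110:min(x+110,640)],(733,600),interpolation=2))
"; python3 place.py -25.9 -0.3 .4 .3 40
```

```text
t 39.3333 tcp [486.3 405.  103.8] yaw -5.01 F [ 0.4  0.6 -3.3] T [ 0.12  0.53 -0.  ] gap 21.8 sy 379.04 q [ 0.81  0.06  1.85 -0.41  0.98  2.66]
w13.png pitch,yaw deg [-26.47   0.54] shift mm [ 0.31 -0.21] res px 2.36
[[302.0, 176.0], [384.0, 176.0], [302.0, 242.0], [384.0, 242.0]] [[304.0, 169.0], [377.0, 169.0], [304.0, 224.0], [377.0, 224.0]]
target [484.7 416.7  61.6] shift in current axes [-0.818 -0.444  1.483] rot (tool) [ 0.     0.007 -0.015]
```

View pics/v15.png

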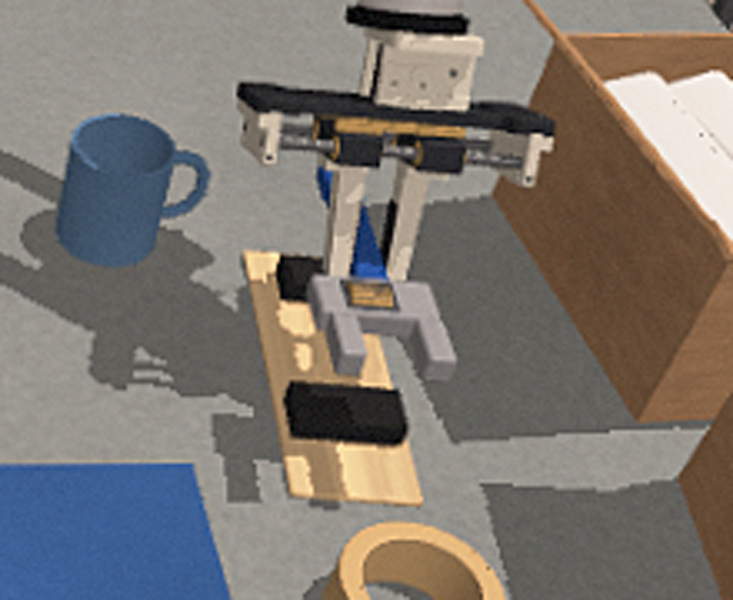

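Joint 6 is at its 2.66 limit at this tilt. I'll use only 17° of tilt and let the head's rubber block push the remaining ~9° level while lowering; the grip is known to slip about the pad axis at a few newtons.

```bash
python3 place.py -17 -0.3 .4 .3 45;python3 place.py -17 -0.3 .4 .3 0
```

```text
target [482.  416.9  65.6] shift in current axes [-0.849 -0.444  1.291] rot (tool) [-0.002 -0.148 -0.015]
target [482.  416.9  20.6] shift in current axes [-1.624 -0.428  2.916] rot (tool) [-0.002 -0.148 -0.015]
```

Request:
drive_tool(targets="0 0 0 0 -0.05 0 0.05;0 0 0 0 -0.05 -0.008 0.05;0 0 0 0 -0.048 -0.007 0.05;-0.2 -0.15 0.1 0 0 0 0.05;-0.2 -0.15 0.1 0 0 0 0.05;-0.2 -0.14 0.1 0 0 0 0.05;0 0 0 0 0 0 0.05;0 0 0 0 0 0 0.05;0 0 0 0 0 0 0.05;0 0 0 0 0 0 0.05")

```text
t: 40.27
tcp_pos: [0.4747, 0.4171, 0.0924]
orientation: [[0.954, -0.069, 0.293], [-0.067, -0.998, -0.017], [0.293, -0.004, -0.956]]
force: [0.0, -0.7, -3.2]
finger_gap: 0.0219
```

```bash
python3 s.py;python3 place.py -17 -0.3 .4 .3 30;python3 place.py -17 -0.3 .4 .3 0
```

```text
t 40.2667 tcp [474.7 417.1  92.4] yaw -3.99 F [ 0.  -0.7 -3.2] T [0.09 0.36 0.03] gap 21.9 sy 391.65 q [ 0.77  0.13  1.75 -0.25  1.06  2.51]
target [482.  416.9  50.6] shift in current axes [-0.215 -0.006  1.683] rot (tool) [-0.002 -0.001  0.001]
target [482.  416.9  20.6] shift in current axes [-5.66e-01 -2.00e-03  2.83e+00] rot (tool) [-0.002 -0.001  0.001]
```

Request:
drive_tool(targets="-0.055 0 0.42 0 0 0 0.05;-0.055 0 0.42 0 0 0 0.05;-0.055 0 0.42 0 0 0 0.05;-0.055 0 0.42 0 0 0 0.05;-0.07 0 0.23 0 0 0 0.05;-0.07 0 0.23 0 0 0 0.05;0 0 0 0 0 0 0.05;0 0 0 0 0 0 0.05;0 0 0 0 0 0 0.05;0 0 0 0 0 0 0.05")

```text
t: 41.1
tcp_pos: [0.4824, 0.4171, 0.0394]
orientation: [[0.954, -0.069, 0.293], [-0.067, -0.998, -0.016], [0.294, -0.005, -0.956]]
force: [-0.3, 0.5, -4.1]
finger_gap: 0.0217
```

```bash
python3 s.py;python3 place.py -17 -0.3 .4 .3 0
```

```text
t 41.1 tcp [482.4 417.1  39.4] yaw -4.03 F [-0.3  0.5 -4.1] T [0.09 0.42 0.03] gap 21.7 sy 391.29 q [ 0.76  0.21  1.77 -0.26  0.97  2.53]
target [482.  416.9  20.6] shift in current axes [-0.239  0.014  0.714] rot (tool) [-0.003 -0.001  0.   ]
```

Request:
drive_tool(targets="-0.024 0 0.07 0 0 0 0.05;-0.024 0 0.07 0 0 0 0.05;-0.024 0 0.07 0 0 0 0.05;-0.024 0 0.07 0 0 0 0.05;-0.024 0 0.07 0 0 0 0.05;0 0 0 0 0 0 0.05;0 0 0 0 0 0 0.05;0 0 0 0 0 0 0.05;0 0 0 0 0 0 0.05;0 0 0 0 0 0 0.05")

```text
t: 41.93
tcp_pos: [0.4818, 0.4167, 0.0294]
orientation: [[0.954, -0.069, 0.292], [-0.067, -0.998, -0.017], [0.293, -0.004, -0.956]]
force: [0.2, -0.0, -3.7]
finger_gap: 0.0218
```

```bash
python3 s.py;python3 place.py -17 -0.3 .4 .3 0
```

```text
t 41.9333 tcp [481.8 416.7  29.4] yaw -4.02 F [ 0.2 -0.  -3.7] T [0.06 0.35 0.03] gap 21.8 sy 390.92 q [ 0.76  0.23  1.77 -0.27  0.95  2.53]
target [482.  416.9  20.6] shift in current axes [-0.097 -0.006  0.338] rot (tool) [-0.002 -0.     0.   ]
```

Request:
drive_tool(targets="-0.015 0 0.045 0 0 0 0.05;-0.015 0 0.045 0 0 0 0.05;-0.015 0 0.045 0 0 0 0.05;-0.015 0 0.045 0 0 0 0.05;0 0 0 0 0 0 0.05;0 0 0 0 0 0 0.05;0 0 0 0 0 0 0.05;0 0 0 0 0 0 0.05;0 0 0 0 0 0 0.05;0 0 0 0 0 0 0.05")

```text
t: 42.77
tcp_pos: [0.4819, 0.4171, 0.0251]
orientation: [[0.954, -0.069, 0.293], [-0.067, -0.998, -0.016], [0.293, -0.004, -0.956]]
force: [-1.4, 1.3, 3.4]
finger_gap: 0.0218
```

```bash
python3 s.py;python3 place.py -17 -0.3 .4 .3 0
```

```text
t 42.7667 tcp [481.9 417.1  25.1] yaw -4.03 F [-1.4  1.3  3.4] T [ 0.15 -0.15  0.07] gap 21.8 sy 391.32 q [ 0.76  0.24  1.77 -0.27  0.94  2.54]
target [482.  416.9  20.6] shift in current axes [-0.051  0.01   0.17 ] rot (tool) [-0.003 -0.001  0.   ]
```

Request:
drive_tool(targets="-0.015 0 0.05 0 0 0 0.05;-0.015 0 0.05 0 0 0 0.05;-0.015 0 0.05 0 0 0 0.05;-0.006 0 0.02 0 0 0 0.05;0 0 0 0 0 0 0.05;0 0 0 0 0 0 0.05;0 0 0 0 0 0 0.05;0 0 0 0 0 0 0.05;0 0 0 0 0 0 0.05;0 0 0 0 0 0 0.05")

```text
t: 43.6
tcp_pos: [0.4815, 0.4169, 0.0214]
orientation: [[0.954, -0.069, 0.292], [-0.067, -0.998, -0.017], [0.293, -0.003, -0.956]]
force: [-10.8, -4.1, 17.4]
finger_gap: 0.0216
```

```bash
python3 s.py;python3 place.py -17 -0.3 .4 .3 0; python3 -c "
from h import *
a,P=grab('wrist','w14.png')
from pit import fit
fit('w14.png',(270,130,420,270))"
```

```text
t 43.6 tcp [481.5 416.9  21.4] yaw -4.03 F [-10.8  -4.1  17.4] T [-0.65  0.93 -0.15] gap 21.6 sy 391.14 q [ 0.76  0.24  1.78 -0.27  0.94  2.54]
target [482.  416.9  20.6] shift in current axes [0.009 0.    0.037] rot (tool) [-0.002 -0.     0.   ]
w14.png pitch,yaw deg [-20.77   0.44] shift mm [ 0.12 -0.  ] res px 2.03
[[302.0, 176.0], [384.0, 176.0], [302.0, 242.0], [384.0, 242.0]] [[304.0, 168.0], [379.0, 168.0], [304.0, 226.0], [379.0, 226.0]]
```

Pushed nearly level (17 N). Easing slightly, then releasing and backing straight up.

Request:
drive_tool(targets="0.01 0 -0.03 0 0 0 0.05;0 0 0 0 0 0 0.05;0 0 0 0 0 0 0.6;0 0 0 0 0 0 0.6;0 0 0 0 0 0 0.6;0 0 0 0 0 0 0.6;0 0 0 0 0 0 0.6;0 0 0 0 0 0 0.6;0 0 0 0 0 0 0.6;0 0 0 0 0 0 0.6")

```text
t: 44.48
tcp_pos: [0.4816, 0.4166, 0.0208]
orientation: [[0.954, -0.069, 0.292], [-0.067, -0.998, -0.017], [0.293, -0.003, -0.956]]
force: [-0.3, 0.3, -1.0]
finger_gap: 0.0557
```

Request:
drive_tool(targets="0.06 0 -0.2 0 0 0 0.6;0.12 0 -0.4 0 0 0 0.6;0.25 0 -0.8 0 0 0 0.6;0.25 0 -0.8 0 0 0 0.6;0.25 0 -0.8 0 0 0 0.6;0 0 -0.8 0 -0.1 0 0.6;0 0 -0.8 0 -0.1 0 0.6;0 0 0 0 -0.1 0 0.6;0 0 0 0 0 0 0.6;0 0 0 0 0 0 0.6")

```text
t: 45.32
tcp_pos: [0.4737, 0.4165, 0.1386]
orientation: [[0.997, -0.071, -0.001], [-0.071, -0.997, 0.004], [-0.001, -0.004, -1.0]]
force: [0.0, -0.2, -0.5]
finger_gap: 0.0556
```

```bash
python3 s.py; python3 -c "
from h import *
a,P=grab('wrist','w15.png')
s,_=grab('scene','sc4.png')
t,_=grab('top','top4.png')
q=proj('scene',[[.48,.41,.03]])[0].astype(int); x,y=q
c=s[y-60:y+60,x-80:x+80]
d=t[200:360,330:490]
cv2.imwrite('pics/v16.png',np.vstack([np.hstack([cv2.resize(a,(400,300)),cv2.resize(c,(400,300),interpolation=2)]),cv2.resize(t[130:380,90:530],(800,300))[:, :]]))
"
```

```text
t 45.3167 tcp [473.7 416.5 138.6] yaw -4.09 F [ 0.  -0.2 -0.5] T [0.01 0.03 0.02] gap 55.6 sy 391.09 q [0.64 0.26 1.49 0.   1.39 2.28]
```

View pics/v16.png

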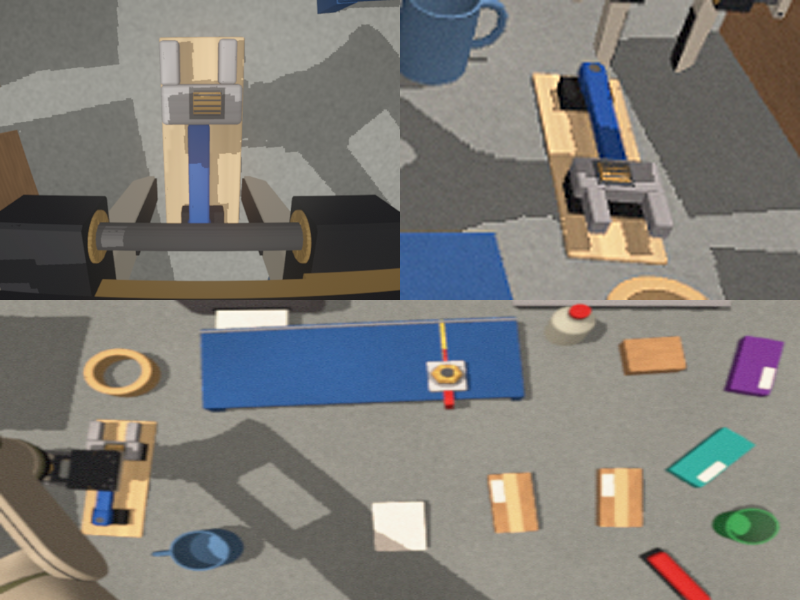

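The wrench lies flat on both blocks and the two cartons are at top-view (372,299) and (431,294). That was the last picture, so checks from here are numeric.

```bash
cat > m4.py <<'E'
from h import *
import sys
def M(im,lo,hi,roi):
    hsv=cv2.cvtColor(im,cv2.COLOR_BGR2HSV); x0,y0,x1,y1=roi; k=np.zeros(im.shape[:2],np.uint8); k[y0:y1,x0:x1]=cv2.inRange(hsv,lo,hi)[y0:y1,x0:x1]; return k
def rect(cam,k,z,P,close=0):
    if close: k=cv2.morphologyEx(k,cv2.MORPH_CLOSE,np.ones((close,close)))
    c=max(cv2.findContours(k,0,1)[0],key=cv2.contourArea).reshape(-1,2)+0.5
    w=plane(cam,c,z,P)[:,:2].astype(np.float32)*1000; r=cv2.minAreaRect(w); b=cv2.boxPoints(r)
    e=[b[1]-b[0],b[2]-b[1]]; l=max(e,key=np.linalg.norm); a=np.degrees(np.arctan2(l[1],l[0])); a=(a+90)%180-90
    return np.round(r[0],1),np.round(sorted(r[1]),1),round(float(a),1)
def cartons(fn="top"):
    t,P=grab("top",fn+".png")
    hsv=cv2.cvtColor(t,cv2.COLOR_BGR2HSV); k=cv2.inRange(hsv,(5,60,80),(25,255,255)); k[:, :185]=0; k[:,545:]=0; k[:140]=0;k[380:]=0
    k=cv2.morphologyEx(k,cv2.MORPH_CLOSE,np.ones((7,7)))
    for c in cv2.findContours(k,0,1)[0]:
        if cv2.contourArea(c)>300: 
            q=np.zeros_like(k); cv2.drawContours(q,[c],-1,255,-1); print("brown px",c.reshape(-1,2).mean(0).round(),rect("top",q,.034,P))
    return t,P
if __name__=="__main__":
    t,P=cartons("top5")
    print("shelf",rect("top",M(t,(100,100,30),(125,255,255),(195,140,385,225))|M(t,(20,90,80),(35,255,255),(325,140,345,220)),.056,P,25))
    w=cv2.imread("pics/w15.png"); Pw=pose("wrist"); 
    c0=proj("wrist",[[.519,.405,.053]],Pw)[0].astype(int); print(c0)
    k=M(w,(12,60,40),(32,255,255),(c0[0]-26,c0[1]-22,c0[0]+32,c0[1]+30)); print("worm",rect("wrist",k,.053,Pw,13))
E
python3 m4.py; cp pics/w15.png pics/w15b.png; python3 jaw2.py w16.png
```

```text
brown px [372. 299.] (array([ 410.3, -142.5]), array([ 61.9, 122.1]), 4.7)
brown px [431. 294.] (array([ 419.6, -286.6]), array([ 64.4, 120.9]), -1.0)
brown px [448. 176.] (array([ 717.5, -340.3]), array([79.1, 90.8]), -84.3)
shelf (array([692.3,  64.7]), array([165.7, 438.9]), -86.8)
[333 162]
worm (array([517.6, 406.5]), array([20., 26.]), 86.1)
cam y -0.8 z 0.304
0.027 -8 [-44.5, -37.75, -19.25, 18.75]
0.027 -4 [-44.5, -37.75, -19.0, 18.75]
0.027 0 [-44.75, -37.75, -19.0, 18.75]
0.027 4 [-44.75, -37.75, -19.0, 18.75]
0.027 8 [-44.75, -37.75, -19.0, 18.75]
0.045 -8 [-41.75, -35.25, -18.0, 17.5]
0.045 -4 [-41.75, -35.25, -18.0, 17.5]
0.045 0 [-41.75, -35.25, -18.0, 17.5]
0.045 4 [-41.75, -35.25, -18.0, 17.5]
0.045 8 [-41.75, -35.25, -18.0, 17.5]
```

Wrench is back within about 1.5 mm of where it lay, opening 37–37.5 mm. Shelf origin ≈ (614.7, 60.5), yaw 3°. Carton A at (410,−142), B at (420,−287). Fetch A for the lane at shelf y = +120.

```bash
python3 go.py 370.4 -145.8 138 4.7
```

```text
turn first shift [-5.8490e+00  2.2105e+01 -1.6000e-02] turn z -0.15
turn last shift [-2.4810e+00  2.2731e+01 -1.6000e-02] turn z -0.15
```

Request:
drive_tool(targets="0 0 0 0 0 -0.075 0.9;0 0 0 0 0 -0.075 0.9;-0.26 0.98 0 0 0 0 0.9;-0.26 0.98 0 0 0 0 0.9;-0.26 0.98 0 0 0 0 0.9;-0.26 0.98 0 0 0 0 0.9;-0.26 0.98 0 0 0 0 0.9;-0.26 0.98 0 0 0 0 0.9;-0.26 0.98 0 0 0 0 0.9;-0.26 0.98 0 0 0 0 0.9")

```text
t: 46.4
tcp_pos: [0.435, 0.2165, 0.1372]
orientation: [[0.997, 0.082, -0.002], [0.082, -0.997, 0.003], [-0.002, -0.003, -1.0]]
force: [0.5, -0.4, 0.9]
finger_gap: 0.0838
```

Request:
drive_tool(targets="-0.26 0.98 0 0 0 0 0.9;-0.26 0.98 0 0 0 0 0.9;-0.26 0.98 0 0 0 0 0.9;-0.26 0.98 0 0 0 0 0.9;-0.26 0.98 0 0 0 0 0.9;-0.26 0.98 0 0 0 0 0.9;-0.26 0.98 0 0 0 0 0.9;-0.26 0.98 0 0 0 0 0.9;-0.26 0.98 0 0 0 0 0.9;-0.26 0.98 0 0 0 0 0.9")

```text
t: 47.23
tcp_pos: [0.3903, -0.0327, 0.1364]
orientation: [[0.997, 0.082, -0.002], [0.082, -0.997, 0.003], [-0.002, -0.003, -1.0]]
force: [1.0, -0.1, -0.1]
finger_gap: 0.0837
```

Request:
drive_tool(targets="-0.26 0.98 0 0 0 0 0.9;-0.26 0.98 0 0 0 0 0.9;-0.26 0.98 0 0 0 0 0.9;-0.26 0.98 0 0 0 0 0.9;-0.13 0.5 0 0 0 0 0.9;0 0 0 0 0 0 0.9;0 0 0 0 0 0 0.9;0 0 0 0 0 0 0.9;0 0 0 0 0 0 0.9;0 0 0 0 0 0 0.9")

```text
t: 48.07
tcp_pos: [0.371, -0.1437, 0.1362]
orientation: [[0.997, 0.082, -0.003], [0.082, -0.997, 0.004], [-0.002, -0.004, -1.0]]
force: [-0.3, 0.8, 0.0]
finger_gap: 0.0835
```

```bash
python3 s.py; cat > wc.py <<'E'
# carton under wrist camera, nearest to predicted centre
from h import *
from m4 import rect
import sys
def cart(x,y,fn,z=.034,show=True):
    im,P=grab("wrist",fn); hsv=cv2.cvtColor(im,cv2.COLOR_BGR2HSV); k=cv2.inRange(hsv,(5,50,60),(25,255,255)); k[300:]=0
    c0=proj("wrist",[[x/1000,y/1000,z]],P)[0]; print("pred px",c0.round())
    k=cv2.morphologyEx(k,cv2.MORPH_CLOSE,np.ones((9,9)))
    best=min([c for c in cv2.findContours(k,0,1)[0] if cv2.contourArea(c)>1500],key=lambda c:np.linalg.norm(c.reshape(-1,2).mean(0)-c0))
    q=np.zeros_like(k); cv2.drawContours(q,[best],-1,255,-1); print(cv2.boundingRect(best),rect("wrist",q,z,P))
if __name__=="__main__": cart(float(sys.argv[1]),float(sys.argv[2]),sys.argv[3])
E
python3 wc.py 410 -142 w17.png; python3 go.py 370.4 -145.8 10 4.7
```

```text
t 48.0667 tcp [ 371.  -143.7  136.2] yaw 4.72 F [-0.3  0.8  0. ] T [ 0.   -0.    0.02] gap 83.5 sy -162.89 q [-0.5  -0.39  2.12  0.    1.42  0.99]
pred px [322. 176.]
(273, 74, 98, 195) (array([ 409.9, -142. ]), array([ 58.3, 120.5]), 4.6)
turn first shift [-0.035  0.077  5.053] turn z 0.0
turn last shift [-0.035  0.077  5.053] turn z 0.0
```

Request:
drive_tool(targets="-0.04 0.06 0.6 0 0 0 0.9;0 0 0.7 0 0 0 0.9;0 0 0.7 0 0 0 0.9;0 0 0.7 0 0 0 0.9;0 0 0.7 0 0 0 0.9;0 0 0.7 0 0 0 0.9;0 0 0.5 0 0 0 0.9;0 0 0.3 0 0 0 0.9;0 0 0 0 0 0 0.9;0 0 0 0 0 0 0.9")

```text
t: 48.95
tcp_pos: [0.3697, -0.1454, 0.0139]
orientation: [[0.997, 0.081, -0.003], [0.081, -0.997, 0.004], [-0.003, -0.004, -1.0]]
force: [-0.0, 0.0, 0.3]
finger_gap: 0.0838
```

Request:
drive_tool(targets="0 0 0 0 0 0 0.5;0 0 0 0 0 0 0.5;0 0 0 0 0 0 0.5;0 0 0 0 0 0 0.5;0 0 0 0 0 0 0.5;0 0 0 0 0 0 0.5;0 0 0 0 0 0 0.5;0 0 -0.3 0 0 0 0.5;0 0 -0.5 0 0 0 0.5;0 0 -0.7 0 0 0 0.5")

```text
t: 49.78
tcp_pos: [0.368, -0.145, 0.0503]
orientation: [[0.997, 0.081, -0.006], [0.081, -0.997, 0.006], [-0.006, -0.006, -1.0]]
force: [-0.1, -0.4, -2.1]
finger_gap: 0.0578
```

```bash
python3 s.py; cat > lane.py <<'E'
import sys,numpy as np
from go import go
O=np.array([614.7,60.5]); t=np.radians(3.0); u=np.array([np.cos(t),np.sin(t)]); n=np.array([-u[1],u[0]])
sx,sy,z=map(float,sys.argv[1:4]); p=O+sx*u+sy*n; print(p.round(1)); go(p[0],p[1],z,3.0)
E
python3 lane.py -130 120 60
```

```text
t 49.7833 tcp [ 368.  -145.    50.3] yaw 4.63 F [-0.1 -0.4 -2.1] T [-0.04  0.1  -0.04] gap 57.8 sy -164.03 q [-0.51 -0.29  2.2   0.    1.24  0.98]
[478.6 173.5]
turn first shift [  5.083 -12.492  -0.387] turn z 0.028
turn last shift [  5.437 -12.342  -0.387] turn z 0.028
```

Request:
drive_tool(targets="0 0 -0.8 0 0 0 0.5;0 0 -0.8 0 0 0.028 0.5;0.39 -0.96 0 0 0 0 0.5;0.39 -0.96 0 0 0 0 0.5;0.39 -0.96 0 0 0 0 0.5;0.39 -0.96 0 0 0 0 0.5;0.39 -0.96 0 0 0 0 0.5;0.39 -0.96 0 0 0 0 0.5;0.39 -0.96 0 0 0 0 0.5;0.39 -0.96 0 0 0 0 0.5")

```text
t: 50.62
tcp_pos: [0.4373, 0.0511, 0.0918]
orientation: [[0.999, 0.053, -0.004], [0.053, -0.999, 0.004], [-0.003, -0.004, -1.0]]
force: [0.1, -0.9, -2.3]
finger_gap: 0.0584
```

Request:
drive_tool(targets="0.39 -0.96 0 0 0 0 0.5;0.39 -0.96 0 0 0 0 0.5;0.39 -0.96 0 0 0 0 0.5;0.39 -0.96 0 0 0 0 0.5;0.3 -0.7 0 0 0 0 0.5;0 0 0 0 0 0 0.5;0 0 0 0 0 0 0.5;0 0 0 0 0 0 0.5;0 0 0 0 0 0 0.5;0 0 0 0 0 0 0.5")

```text
t: 51.45
tcp_pos: [0.4777, 0.1647, 0.0921]
orientation: [[0.999, 0.052, -0.003], [0.052, -0.999, 0.003], [-0.003, -0.004, -1.0]]
force: [-0.2, -0.3, -2.5]
finger_gap: 0.0575
```

```bash
python3 s.py; python3 lane.py -130 120 16; python3 wc.py 518 175 w18.png
```

```text
t 51.45 tcp [477.7 164.7  92.1] yaw 2.96 F [-0.2 -0.3 -2.5] T [ 0.02  0.14 -0.03] gap 57.5 sy 139.49 q [ 0.23 -0.02  1.89  0.    1.28  1.75]
[478.6 173.5]
turn first shift [ 0.052 -0.351  3.044] turn z -0.001
turn last shift [ 0.052 -0.351  3.044] turn z -0.001
pred px [303. 183.]
(226, 27, 180, 273) (array([523.5, 167.5]), array([ 89.1, 141.3]), 3.2)
```

Request:
drive_tool(targets="0.05 -0.35 0.6 0 0 0 0.5;0 0 0.7 0 0 0 0.5;0 0 0.7 0 0 0 0.5;0 0 0.5 0 0 0 0.5;0 0 0.3 0 0 0 0.5;0 0 0.15 0 0 0 0.5;0 0 0.06 0 0 0 0.5;0 0 0 0 0 0 0.5;0 0 0 0 0 0 0.5;0 0 0 0 0 0 0.5")

```text
t: 52.33
tcp_pos: [0.4795, 0.1749, 0.018]
orientation: [[0.999, 0.053, -0.001], [0.053, -0.999, 0.004], [-0.001, -0.004, -1.0]]
force: [0.9, 0.3, -2.5]
finger_gap: 0.0579
```

```bash
python3 s.py; python3 lane.py -14 120 16
```

```text
t 52.3333 tcp [479.5 174.9  18. ] yaw 3.03 F [ 0.9  0.3 -2.5] T [0.01 0.12 0.01] gap 57.9 sy 149.62 q [0.25 0.09 1.92 0.   1.13 1.76]
[594.4 179.6]
turn first shift [4.602 0.054 0.078] turn z 0.0
turn last shift [4.602 0.056 0.078] turn z 0.0
```

Request:
drive_tool(targets="0.4 0.005 0 0 0 0 0.5;0.5 0.005 0 0 0 0 0.5;0.5 0.005 0 0 0 0 0.5;0.5 0.005 0 0 0 0 0.5;0.5 0.005 0 0 0 0 0.5;0.5 0.005 0 0 0 0 0.5;0.5 0.005 0 0 0 0 0.5;0.5 0.005 0 0 0 0 0.5;0.5 0.005 0 0 0 0 0.5;0.2 0.005 0 0 0 0 0.5")

```text
t: 53.17
tcp_pos: [0.5956, 0.1797, 0.0176]
orientation: [[0.999, 0.053, -0.001], [0.053, -0.999, 0.004], [-0.0, -0.004, -1.0]]
force: [0.6, -0.1, -2.5]
finger_gap: 0.0578
```

```bash
python3 s.py; python3 lane.py -14 120 16
```

```text
t 53.1667 tcp [595.6 179.7  17.6] yaw 3.02 F [ 0.6 -0.1 -2.5] T [0.04 0.15 0.01] gap 57.8 sy 148.29 q [0.21 0.36 1.6  0.   1.18 1.72]
[594.4 179.6]
turn first shift [-0.045  0.001  0.065] turn z 0.0
turn last shift [-0.045  0.001  0.065] turn z 0.0
```

Request:
drive_tool(targets="0 0 0.06 0 0 0 0.5;0 0 0.04 0 0 0 0.5;0 0 0 0 0 0 0.9;0 0 0 0 0 0 0.9;0 0 0 0 0 0 0.9;0 0 0 0 0 0 0.9;0 0 0 0 0 0 0.9;-0.4 0 0 0 0 0 0.9;-0.7 0 0 0 0 0 0.9;-0.8 0 0 0 0 0 0.9")

```text
t: 54.0
tcp_pos: [0.5462, 0.177, 0.0145]
orientation: [[0.999, 0.052, -0.002], [0.052, -0.999, 0.004], [-0.002, -0.004, -1.0]]
force: [-0.1, 0.6, 0.6]
finger_gap: 0.0838
```

Request:
drive_tool(targets="-0.9 0 0 0 0 0 0.9;0 0 0 0 0 0 0;0 0 0 0 0 0 0;0 0 0 0 0 0 0;0 0 0 0 0 0 0;0 0 0 0 0 0 0;0 0 0 0 0 0 0;0 0 0 0 0 0 0;0 0 0 0 0 0 0;0 0 0 0 0 0 0")

```text
t: 54.83
tcp_pos: [0.5237, 0.1759, 0.0143]
orientation: [[0.999, 0.053, -0.003], [0.053, -0.999, 0.004], [-0.003, -0.004, -1.0]]
force: [-0.5, 0.1, -0.0]
finger_gap: 0.0283
```

```bash
python3 s.py; python3 lane.py -30 120 16; python3 wc.py 635 182 w19.png
```

```text
t 54.8333 tcp [523.7 175.9  14.3] yaw 3.02 F [-0.5  0.1 -0. ] T [ 0.04 -0.03  0.02] gap 28.3 sy 148.21 q [0.23 0.2  1.8  0.   1.14 1.74]
[578.5 178.8]
turn first shift [ 2.192e+00 -2.000e-03 -7.000e-02] turn z 0.0
turn last shift [ 2.192e+00 -1.000e-03 -7.000e-02] turn z 0.0
pred px [317.  -9.]
(229, 73, 179, 113) (array([591.9, 179.2]), array([36.3, 58. ]), -86.9)
```

Request:
drive_tool(targets="0 0 0 0 0 0 0;0.3 0 0 0 0 0 0;0.4 0 0 0 0 0 0;0.4 0 0 0 0 0 0;0.4 0 0 0 0 0 0;0.3 0 0 0 0 0 0;0.3 0 0 0 0 0 0;0.3 0 0 0 0 0 0;0.2 0 0 0 0 0 0;0 0 0 0 0 0 0")

```text
t: 55.72
tcp_pos: [0.5897, 0.1793, 0.0143]
orientation: [[0.999, 0.053, -0.002], [0.053, -0.999, 0.004], [-0.002, -0.004, -1.0]]
force: [-0.5, 0.7, 0.9]
finger_gap: 0.0007
```

```bash
python3 s.py; python3 lane.py -15.5 120 16
```

```text
t 55.7167 tcp [589.7 179.3  14.3] yaw 3.02 F [-0.5  0.7  0.9] T [-0.03  0.02 -0.02] gap 0.7 sy 148.22 q [0.21 0.36 1.61 0.   1.17 1.73]
[592.9 179.5]
turn first shift [ 0.128 -0.002 -0.069] turn z 0.0
turn last shift [ 0.128 -0.002 -0.069] turn z 0.0
```

Request:
drive_tool(targets="0.05 0 0 0 0 0 0;0.05 0 0 0 0 0 0;0.05 0 0 0 0 0 0;0.05 0 0 0 0 0 0;0.05 0 0 0 0 0 0;0 0 0 0 0 0 0;0 0 0 0 0 0 0;0 0 0 0 0 0 0;0 0 0 0 0 0 0;0 0 0 0 0 0 0")

```text
t: 56.55
tcp_pos: [0.5926, 0.1796, 0.014]
orientation: [[0.999, 0.053, -0.007], [0.053, -0.999, 0.003], [-0.007, -0.003, -1.0]]
force: [-11.2, -0.8, 9.1]
finger_gap: 0.0004
```

```bash
python3 s.py
```

```text
t 56.55 tcp [592.6 179.6  14. ] yaw 3.05 F [-11.2  -0.8   9.1] T [-0.18  1.93 -0.02] gap 0.4 sy 148.31 q [0.21 0.37 1.6  0.   1.18 1.72]
```

Force rose to 11 N at shelf x = −15.8, which is where the face would be at −8: home. Backing off and checking.

Request:
drive_tool(targets="-0.2 0 0 0 0 0 0;-0.5 0 0 0 0 0 0;-1 0 0 0 0 0 0;-1 0 -0.5 0 0 0 0;-0.5 0 -1 0 0 0 0.5;0 0 -1 0 0 0 0.9;0 0 -1 0 0 0 0.9;0 0 0 0 0 0 0.9;0 0 0 0 0 0 0.9;0 0 0 0 0 0 0.9")

```text
t: 57.38
tcp_pos: [0.5151, 0.175, 0.1015]
orientation: [[0.999, 0.053, -0.002], [0.053, -0.999, 0.004], [-0.002, -0.004, -1.0]]
force: [0.1, 0.1, 0.1]
finger_gap: 0.0355
```

```bash
python3 s.py; python3 wc.py 605 181 w20.png; python3 -c "
from m4 import *
cartons('top6')"
```

```text
t 57.3833 tcp [515.1 175.  101.5] yaw 3.03 F [0.1 0.1 0.1] T [0.03 0.01 0.02] gap 35.5 sy 147.86 q [0.23 0.07 1.77 0.   1.3  1.75]
pred px [317.  85.]
(263, 75, 112, 23) (array([604.4, 179.8]), array([11. , 57.5]), -87.2)
brown px [438. 303.] (array([ 398.5, -305.9]), array([ 64.6, 123. ]), -0.8)
brown px [220. 295.] (array([438. , 230.1]), array([189.1, 454.5]), 1.1)
brown px [448. 176.] (array([ 717.4, -340.1]), array([78.9, 91.2]), -84.3)
```

A is home (front face at shelf x ≈ −8). Carton B has been knocked to (398,−306), so I fetch it from there.

```bash
python3 go.py 358.5 -305.3 140 -0.8
```

```text
turn first shift [-5.96  19.29  -1.588] turn z 0.067
turn last shift [-7.233 18.85  -1.588] turn z 0.067
```

Request:
drive_tool(targets="0 0 -0.8 0 0 0.067 0.9;0 0 -0.8 0 0 0 0.9;-0.3 0.96 0 0 0 0 0.9;-0.3 0.96 0 0 0 0 0.9;-0.3 0.96 0 0 0 0 0.9;-0.3 0.96 0 0 0 0 0.9;-0.3 0.96 0 0 0 0 0.9;-0.3 0.96 0 0 0 0 0.9;-0.3 0.96 0 0 0 0 0.9;-0.3 0.96 0 0 0 0 0.9")

```text
t: 58.32
tcp_pos: [0.4512, -0.0171, 0.1398]
orientation: [[1.0, -0.014, -0.005], [-0.014, -1.0, 0.004], [-0.005, -0.004, -1.0]]
force: [0.9, -0.5, 0.3]
finger_gap: 0.0833
```

Request:
drive_tool(targets="-0.3 0.96 0 0 0 0 0.9;-0.3 0.96 0 0 0 0 0.9;-0.3 0.96 0 0 0 0 0.9;-0.3 0.96 0 0 0 0 0.9;-0.3 0.96 0 0 0 0 0.9;-0.3 0.96 0 0 0 0 0.9;-0.3 0.96 0 0 0 0 0.9;-0.3 0.96 0 0 0 0 0.9;-0.3 0.96 0 0 0 0 0.9;-0.3 0.96 0 0 0 0 0.9")

```text
t: 59.15
tcp_pos: [0.373, -0.2557, 0.1392]
orientation: [[1.0, -0.014, -0.004], [-0.014, -1.0, 0.005], [-0.005, -0.005, -1.0]]
force: [0.3, -0.2, 0.3]
finger_gap: 0.084
```

Request:
drive_tool(targets="-0.3 0.96 0 0 0 0 0.9;-0.3 0.96 0 0 0 0 0.9;-0.3 0.6 0 0 0 0 0.9;0 0 0 0 0 0 0.9;0 0 0 0 0 0 0.9;0 0 0 0 0 0 0.9;0 0 0 0 0 0 0.9;0 0 0 0 0 0 0.9;0 0 0 0 0 0 0.9;0 0 0 0 0 0 0.9")

```text
t: 59.98
tcp_pos: [0.3511, -0.3173, 0.1406]
orientation: [[1.0, -0.013, -0.003], [-0.013, -1.0, 0.004], [-0.003, -0.004, -1.0]]
force: [-0.5, 0.3, -0.0]
finger_gap: 0.0838
```

```bash
python3 s.py; python3 wc.py 398.5 -306 w21.png; python3 go.py 358.5 -305.3 14 -0.8
```

```text
t 59.9833 tcp [ 351.1 -317.3  140.6] yaw -0.75 F [-0.5  0.3 -0. ] T [ 0.07 -0.    0.  ] gap 83.8 sy -335.2 q [-0.84 -0.16  1.92  0.    1.39  0.74]
pred px [300. 162.]
(254, 61, 97, 195) (array([ 398. , -307.6]), array([ 58.2, 120.8]), -1.1)
turn first shift [ 0.29  -0.49   5.065] turn z 0.001
turn last shift [ 0.291 -0.49   5.065] turn z 0.001
```

Request:
drive_tool(targets="0.14 -0.21 0 0 0 0.005 0.9;0.14 -0.21 0.5 0 0 0 0.9;0 0 0.7 0 0 0 0.9;0 0 0.7 0 0 0 0.9;0 0 0.7 0 0 0 0.9;0 0 0.7 0 0 0 0.9;0 0 0.7 0 0 0 0.9;0 0 0.7 0 0 0 0.9;0 0 0.36 0 0 0 0.9;0 0 0 0 0 0 0.9")

```text
t: 60.87
tcp_pos: [0.3561, -0.3047, 0.0111]
orientation: [[1.0, -0.019, -0.006], [-0.019, -1.0, 0.007], [-0.006, -0.007, -1.0]]
force: [-0.8, 0.8, 0.2]
finger_gap: 0.0841
```

Request:
drive_tool(targets="0 0 0 0 0 0 0.5;0 0 0 0 0 0 0.5;0 0 0 0 0 0 0.5;0 0 0 0 0 0 0.5;0 0 0 0 0 0 0.5;0 0 0 0 0 0 0.5;0 0 0 0 0 0 0.5;0 0 -0.4 0 0 0 0.5;0 0 -0.8 0 0 0 0.5;0 0 -0.8 0 0 0 0.5")

```text
t: 61.7
tcp_pos: [0.3568, -0.3062, 0.0641]
orientation: [[1.0, -0.019, -0.005], [-0.019, -1.0, 0.006], [-0.005, -0.006, -1.0]]
force: [-0.0, 0.4, -1.8]
finger_gap: 0.0578
```

```bash
python3 s.py; python3 lane.py -130 20 95
```

```text
t 61.7 tcp [ 356.8 -306.2   64.1] yaw -1.1 F [-0.   0.4 -1.8] T [ 0.01 -0.03  0.02] gap 57.8 sy -324.44 q [-0.82 -0.08  2.    0.    1.23  0.77]
[483.8  73.7]
turn first shift [  5.869 -14.908  -1.237] turn z -0.072
turn last shift [  4.788 -15.29   -1.237] turn z -0.072
```

Request:
drive_tool(targets="0 0 -0.8 0 0 -0.072 0.5;0 0 -0.44 0 0 0 0.5;0.38 -0.96 0 0 0 0 0.5;0.38 -0.96 0 0 0 0 0.5;0.38 -0.96 0 0 0 0 0.5;0.38 -0.96 0 0 0 0 0.5;0.38 -0.96 0 0 0 0 0.5;0.38 -0.96 0 0 0 0 0.5;0.38 -0.96 0 0 0 0 0.5;0.38 -0.96 0 0 0 0 0.5")

```text
t: 62.53
tcp_pos: [0.4235, -0.1102, 0.0956]
orientation: [[0.999, 0.051, -0.003], [0.051, -0.999, 0.004], [-0.003, -0.004, -1.0]]
force: [0.5, -0.6, -1.1]
finger_gap: 0.0578
```

Request:
drive_tool(targets="0.38 -0.96 0 0 0 0 0.5;0.38 -0.96 0 0 0 0 0.5;0.38 -0.96 0 0 0 0 0.5;0.38 -0.96 0 0 0 0 0.5;0.38 -0.96 0 0 0 0 0.5;0.38 -0.96 0 0 0 0 0.5;0.38 -0.96 0 0 0 0 0.5;0.2 -0.5 0 0 0 0 0.5;0 0 0 0 0 0 0.5;0 0 0 0 0 0 0.5")

```text
t: 63.37
tcp_pos: [0.4851, 0.0729, 0.0958]
orientation: [[0.999, 0.053, -0.004], [0.053, -0.999, 0.003], [-0.003, -0.004, -1.0]]
force: [-0.1, -0.4, -1.8]
finger_gap: 0.0577
```

```bash
python3 s.py; python3 lane.py -130 20 15
```

```text
t 63.3667 tcp [485.1  72.9  95.8] yaw 3.05 F [-0.1 -0.4 -1.8] T [-0.01  0.1   0.04] gap 57.7 sy 47.42 q [ 0.04 -0.07  1.92  0.    1.29  1.56]
[483.8  73.7]
turn first shift [-0.048 -0.034  3.234] turn z 0.001
turn last shift [-0.048 -0.034  3.234] turn z 0.001
```

Request:
drive_tool(targets="-0.04 -0.03 0.6 0 0 0 0.5;0 0 0.7 0 0 0 0.5;0 0 0.7 0 0 0 0.5;0 0 0.6 0 0 0 0.5;0 0 0.4 0 0 0 0.5;0 0 0.15 0 0 0 0.5;0 0 0 0 0 0 0.5;0 0 0 0 0 0 0.5;0 0 0 0 0 0 0.5;0 0 0 0 0 0 0.5")

```text
t: 64.2
tcp_pos: [0.4851, 0.0735, 0.0185]
orientation: [[0.999, 0.053, -0.001], [0.053, -0.999, 0.004], [-0.001, -0.004, -1.0]]
force: [-0.1, 0.4, -1.1]
finger_gap: 0.0577
```

```bash
python3 s.py; python3 lane.py -14 20 15; python3 -c "
from wc import cart
cart(525,76,'w22.png',z=.037)"
```

```text
t 64.2 tcp [485.1  73.5  18.5] yaw 3.02 F [-0.1  0.4 -1.1] T [0.04 0.1  0.03] gap 57.7 sy 48.03 q [0.04 0.04 1.97 0.   1.13 1.56]
[599.7  79.7]
turn first shift [ 4.588 -0.009  0.138] turn z 0.0
turn last shift [ 4.588 -0.008  0.138] turn z 0.0
pred px [317. 214.]
(226, 27, 180, 273) (array([539.3,  76.2]), array([59.1, 93. ]), 3.3)
```

Request:
drive_tool(targets="0.1 0 0.08 0 0 0 0.5;0.4 0 0.05 0 0 0 0.5;0.5 0 0 0 0 0 0.5;0.5 0 0 0 0 0 0.5;0.5 0 0 0 0 0 0.5;0.5 0 0 0 0 0 0.5;0.5 0 0 0 0 0 0.5;0.5 0 0 0 0 0 0.5;0.5 0 0 0 0 0 0.5;0.5 0 0 0 0 0 0.5")

```text
t: 65.08
tcp_pos: [0.5975, 0.0798, 0.0148]
orientation: [[0.999, 0.053, -0.003], [0.053, -0.999, 0.004], [-0.002, -0.004, -1.0]]
force: [-5.2, 0.0, 7.7]
finger_gap: 0.0576
```

```bash
python3 s.py; python3 lane.py -14 20 15
```

```text
t 65.0833 tcp [597.5  79.8  14.8] yaw 3.05 F [-5.2  0.   7.7] T [0.22 0.91 0.02] gap 57.6 sy 48.4 q [0.05 0.32 1.65 0.   1.17 1.56]
[599.7  79.7]
turn first shift [ 0.089  0.005 -0.01 ] turn z 0.001
turn last shift [ 0.089  0.005 -0.01 ] turn z 0.001
```

Request:
drive_tool(targets="0 0 0 0 0 0 0.9;0 0 0 0 0 0 0.9;0 0 0 0 0 0 0.9;0 0 0 0 0 0 0.9;0 0 0 0 0 0 0.9;-0.4 0 0 0 0 0 0.9;-0.7 0 0 0 0 0 0.9;-0.8 0 0 0 0 0 0.9;-0.9 0 0 0 0 0 0.9;0 0 0 0 0 0 0")

```text
t: 65.92
tcp_pos: [0.5217, 0.0757, 0.0123]
orientation: [[0.999, 0.053, -0.008], [0.053, -0.999, 0.003], [-0.008, -0.004, -1.0]]
force: [-1.4, 0.1, -0.4]
finger_gap: 0.0804
```

Request:
drive_tool(targets="0 0 0 0 0 0 0;0 0 0 0 0 0 0;0 0 0 0 0 0 0;0 0 0 0 0 0 0;0 0 0 0 0 0 0;0 0 0 0 0 0 0;0 0 0 0 0 0 0;0 0 0 0 0 0 0;0 0 0 0 0 0 0;0 0 0 0 0 0 0")

```text
t: 66.75
tcp_pos: [0.5266, 0.0758, 0.0139]
orientation: [[0.999, 0.053, -0.003], [0.053, -0.999, 0.004], [-0.003, -0.004, -1.0]]
force: [-0.2, -0.3, -0.3]
finger_gap: 0.0151
```

```bash
python3 s.py; python3 lane.py -20 20 15; python3 wc.py 638 82 w23.png
```

```text
t 66.75 tcp [526.6  75.8  13.9] yaw 3.03 F [-0.2 -0.3 -0.3] T [-0.01  0.01 -0.01] gap 15.1 sy 48.14 q [0.04 0.15 1.86 0.   1.13 1.56]
[593.7  79.4]
turn first shift [ 2.686 -0.005 -0.042] turn z 0.0
turn last shift [ 2.686 -0.004 -0.042] turn z 0.0
pred px [317. -10.]
(229, 65, 179, 114) (array([597.2,  79.2]), array([36.4, 57.9]), -86.9)
```

Request:
drive_tool(targets="0 0 0 0 0 0 0;0 0 0 0 0 0 0;0.3 0 0 0 0 0 0;0.4 0 0 0 0 0 0;0.4 0 0 0 0 0 0;0.4 0 0 0 0 0 0;0.4 0 0 0 0 0 0;0.4 0 0 0 0 0 0;0.3 0 0 0 0 0 0;0 0 0 0 0 0 0")

```text
t: 67.63
tcp_pos: [0.5932, 0.0792, 0.0141]
orientation: [[0.999, 0.053, -0.001], [0.053, -0.999, 0.004], [-0.001, -0.004, -1.0]]
force: [0.3, -0.5, 0.4]
finger_gap: 0.0003
```

Request:
drive_tool(targets="0.05 0 0 0 0 0 0;0.05 0 0 0 0 0 0;0.05 0 0 0 0 0 0;0.05 0 0 0 0 0 0;0.05 0 0 0 0 0 0;0.05 0 0 0 0 0 0;0 0 0 0 0 0 0;0 0 0 0 0 0 0;0 0 0 0 0 0 0;0 0 0 0 0 0 0")

```text
t: 68.47
tcp_pos: [0.5977, 0.0796, 0.0136]
orientation: [[0.999, 0.053, -0.005], [0.053, -0.999, 0.004], [-0.005, -0.004, -1.0]]
force: [-5.2, -0.8, 3.4]
finger_gap: 0.0006
```

```bash
python3 s.py; python3 lane.py -15.5 20 15
```

```text
t 68.4667 tcp [597.7  79.6  13.6] yaw 3.03 F [-5.2 -0.8  3.4] T [-0.04  1.06 -0.03] gap 0.6 sy 48.25 q [0.05 0.33 1.65 0.   1.17 1.56]
[598.2  79.7]
turn first shift [ 0.017 -0.001 -0.055] turn z 0.001
turn last shift [ 0.017 -0.001 -0.055] turn z 0.001
```

Request:
drive_tool(targets="0.04 0 0 0 0 0 0;0.04 0 0 0 0 0 0;0 0 0 0 0 0 0;0 0 0 0 0 0 0;0 0 0 0 0 0 0;0 0 0 0 0 0 0;0 0 0 0 0 0 0;0 0 0 0 0 0 0;0 0 0 0 0 0 0;0 0 0 0 0 0 0")

```text
t: 69.3
tcp_pos: [0.5978, 0.0796, 0.0137]
orientation: [[0.999, 0.053, -0.01], [0.053, -0.999, 0.003], [-0.009, -0.004, -1.0]]
force: [-17.8, -0.5, 14.0]
finger_gap: 0.0005
```

Request:
drive_tool(targets="-0.2 0 0 0 0 0 0;-0.5 0 0 0 0 0 0;-1 0 0 0 0 0 0;-1 0 -0.5 0 0 0 0;-0.5 0 -1 0 0 0 0.3;0 0 -1 0 0 0 0.3;0 0 -1 0 0 0 0.3;0 0 0 0 0 0 0.3;0 0 0 0 0 0 0.3;0 0 0 0 0 0 0.3")

```text
t: 70.13
tcp_pos: [0.5213, 0.0751, 0.1012]
orientation: [[0.999, 0.053, -0.002], [0.053, -0.999, 0.004], [-0.002, -0.004, -1.0]]
force: [0.2, 0.8, -0.7]
finger_gap: 0.0279
```

```bash
python3 s.py; python3 wc.py 610 80 w24.png; python3 -c "
from m4 import *
cartons('top7')"
```

```text
t 70.1333 tcp [521.3  75.1 101.2] yaw 3.03 F [ 0.2  0.8 -0.7] T [ 0.03 -0.04  0.  ] gap 27.9 sy 47.77 q [0.04 0.02 1.82 0.   1.3  1.56]
pred px [319.  88.]
(263, 78, 112, 22) (array([609.4,  79.8]), array([10.6, 57.5]), -87.0)
brown px [255. 292.] (array([434.7, 152.3]), array([234.4, 445.5]), 0.8)
brown px [448. 176.] (array([ 717.5, -340.3]), array([78.7, 90.8]), -84.4)
```

Both cartons are at the stop (17.8 N with no advance). Final check of the guide and nut from above.

Request:
drive_tool(targets="0 0 -1 0 0 0 0.3;0 0 -1 0 0 0 0.3;0 0 -1 0 0 0 0.3;0 0 -1 0 0 0 0.3;0.6 1 -1 0 0 0 0.3;0.7 1 0 0 0 0 0.3;0.7 1 0 0 0 0 0.3;0.7 1 0 0 0 0 0.3;0.7 1 0 0 0 0 0.3;0 0.2 0 0 0 0 0.3")

```text
t: 71.07
tcp_pos: [0.6146, -0.0543, 0.223]
orientation: [[0.999, 0.05, -0.005], [0.05, -0.999, 0.003], [-0.005, -0.003, -1.0]]
force: [1.0, -0.9, -0.6]
finger_gap: 0.0279
```

Request:
drive_tool(targets="0 0 0 0 0 0 0.3;0 0 0 0 0 0 0.3;0 0 0 0 0 0 0.3;0 0 0 0 0 0 0.3;0 0 0 0 0 0 0.3;0 0 0 0 0 0 0.3;0 0 0 0 0 0 0.3;0 0 0 0 0 0 0.3;0 0 0 0 0 0 0.3;0 0 0 0 0 0 0.3")

```text
t: 71.9
tcp_pos: [0.6135, -0.0506, 0.2259]
orientation: [[0.999, 0.053, -0.003], [0.053, -0.999, 0.004], [-0.002, -0.004, -1.0]]
force: [-0.1, 0.6, 0.4]
finger_gap: 0.0281
```

```bash
python3 s.py; python3 chk.py; python3 chk2.py | tail -3; python3 - <<'E'
from m4 import *
t,P=grab("top","top8.png")
for n,f in(("start","pics/top0.png"),("end","pics/top8.png")):
    im=cv2.imread(f); print(n,"handle",rect("top",M(im,(100,120,40),(125,255,255),(135,255,165,322)),.04,P),"worm",rect("top",M(im,(12,60,40),(22,255,190),(143,248,164,262)),.053,P))
a=cv2.imread("pics/top0.png"); d=cv2.absdiff(a,t).max(2)
for n,(x,y) in dict(tape=(155,190),spray=(405,148),mug=(203,338),label=(310,318),stapler=(461,361),small=(450,176),pen=(502,318),turq=(481,260),purple=(507,185)).items(): print(n,np.percentile(d[y-20:y+20,x-20:x+20],[50,90]))
E
```

```text
t 71.9 tcp [613.5 -50.6 225.9] yaw 3.03 F [-0.1  0.6  0.4] T [ 0.04 -0.01  0.01] gap 28.1 sy -82.58 q [-0.17  0.17  1.43  0.    1.54  1.35]
[ 0.684 -0.048  0.392] [ 0.61345793 -0.05064945  0.22575711]
2.8 [-85.4 -85.4 -85.5 -85.5 -85.5 -85.5 -85.6 -85.6 -85.6 -85.7] -85.39
3.0 [-88.1 -88.1 -88.1 -88.1 -88.1 -88.1 -88.2 -88.2 -88.2 -88.2] -87.73
3.2 [-90.8 -90.8 -90.8 -90.8 -90.8 -90.8 -90.7 -90.7 -90.7 -90.7] -90.08
start handle (array([429.5, 418.5]), array([ 31.5, 135.8]), -0.0) worm (array([517.9, 402. ]), array([22.6, 26.7]), 89.9)
end handle (array([429.6, 419.9]), array([ 26.9, 136. ]), -1.4) worm (array([520.4, 404.5]), array([22.6, 26.5]), -89.9)
tape [3. 7.]
spray [ 4. 10.]
mug [4. 8.]
label [ 79. 143.]
stapler [ 4. 15.]
small [4. 8.]
pen [4. 7.]
turq [3. 6.]
purple [3. 7.]Traceback (most recent call last):
  File "chk.py", line 13, in <module>
    ("ptr",m((0,150,60),(8,255,255),box(.615,-.053,.03,.03,.065),.065)),
           ~^^^^^^^^^^^^^^^^^^^^^^^^^^^^^^^^^^^^^^^^^^^^^^^^^^^^^^^^^^
  File "chk.py", line 8, in m
    c=max(cv2.findContours(k,0,1)[0],key=cv2.contourArea).reshape(-1,2)
      ~~~^^^^^^^^^^^^^^^^^^^^^^^^^^^^^^^^^^^^^^^^^^^^^^^^
ValueError: max() iterable argument is empty
```

```bash
python3 - <<'E'
from m4 import *
w=cv2.imread("pics/w3.png"); Pw=pose("wrist"); c0=proj("wrist",[[.6657,-.053,.0975]],Pw)[0].astype(int)
print("nut",rect("wrist",M(w,(12,90,40),(32,255,255),(c0[0]-45,max(c0[1]-45,0),c0[0]+45,c0[1]+45)),.0975,Pw))
s,P=grab("scene","sc9.png"); a=cv2.imread("pics/scene0.png")
for n,im in (("start",a),("end",s)): print("label",rect("scene",M(im,(0,0,190),(180,60,255),(315,195,360,242)),.025,P))
E
```

```text
nut (array([665.3, -53.6]), array([35.2, 39.4]), 26.3)
label (array([368.2,  15.7]), array([68.2, 98.4]), 2.8)
label (array([379. ,  16.2]), array([ 68.2, 120.2]), 2.9)
```

```bash
python3 -c "
from workcell import ctrl
print(ctrl.close_job())"
```

```text
the job is handed in; nothing more can be done
None
```

I handed the job in at about 72 s of the 210 s allowed, with the arm standing clear, all steps done in the order asked.

**What I did**
- **Guide:** I slid it to the yellow mark; it took a second pinch because the first release left it 2.5 mm short.
- **Wrench and nut:** I rolled the worm in two strokes until the jaws opened about 37 mm. I then turned the nut clockwise with the wrench to its stop and laid the wrench back on its rest.
- **Cartons:** Two brown cartons were present. I slid both in lengthways until they met the back stop. One had been knocked aside by a few centimetres before I got to it, so I measured it again first.

**Last checks**

| Check | Result |
|---|---|
| Guide to mark | within about 0.4 mm |
| Nut turn | about 1.16 rad (stop is 1.15); about 0.5 N·m resisted at the end |
| Jaw opening | 37–37.5 mm |
| Wrench on rest | flat on both blocks, within about 2–3 mm of where it lay |
| Carton A | front face about 8 mm out; 11 N against the stop |
| Carton B | same visible strip; held at 18 N without moving |
| Other objects | eight unchanged in the top view |

**What did not go to plan or is less certain**
- **Wrench droop:** the wrench drooped about 25° in the grip when it came off the nut. I tilted the tool back, but joint 6 reached its limit reading (2.66). I reduced the tilt and let the rest's rubber block press the wrench level, at a peak of about 17 N.
- **Label stack:** the arm hid it in the top view. In the scene view its near edge had not moved, but its outline read 22 mm longer, probably something white merging with it.
- **Pointer check:** my final colour check of the red pointer found nothing, so the guide figure comes from the aluminium block.

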